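# Check the jar caps and shelve the jars

## Task

First, with all the jars still off the shelf board, scrape the loose chips off it into the pan at its end with the scraper block, and stand the scraper back on the bench. Then tug at the cap of each jar to find the loose ones, screw these down (clockwise) as far as they go before the jar is shelved, and stand all the jars upright on the board, well inside its edges; leave the tape measure where it is.

Things in the scene. Friction and masses are not known exactly. Their poses are not given: they have to be found in the camera images.
- shelf_board: fixed low wooden board, 188 (x) by 185 mm (y), top 30 mm above the bench, room for four jars two by two; origin: centre of its underside. Rims 6 mm wide, 8 mm above the top, along x = -91 and +91 mm (176 mm between); ends open. At its -y (right) end a fixed open metal pan, y -93 to -177 mm, as wide as the board, floor 4 mm and walls 26 mm above the bench
- scraper: wooden scraper block with a rubber sole, standing loose on the bench on its sole. Sole block 168 mm (its x) by 34 mm (its y), 22 mm high; on top a handle ridge 74 mm (x) by 22 mm (y), up to 59 mm above the sole. Origin at the centre of the sole, z up; 0.15 kg
- tape_measure: tape measure standing on the bench among the jars, 38 x 82 x 64 mm, origin at its underside; a bystander, leave it
- chip_1: flat seven-sided terracotta chip, 22 to 29 mm across and 8 mm thick, loose on the shelf board at the start; origin at the centre of its underside; 12 g. Three to five chips are present
- chip_2: flat seven-sided terracotta chip, 22 to 29 mm across and 8 mm thick, loose on the shelf board at the start; origin at the centre of its underside; 12 g. Three to five chips are present
- chip_3: flat seven-sided terracotta chip, 22 to 29 mm across and 8 mm thick, loose on the shelf board at the start; origin at the centre of its underside; 12 g. Three to five chips are present
- chip_4: flat seven-sided terracotta chip, 22 to 29 mm across and 8 mm thick, loose on the shelf board at the start; origin at the centre of its underside; 12 g. Three to five chips are present
- chip_5: flat seven-sided terracotta chip, 22 to 29 mm across and 8 mm thick, loose on the shelf board at the start; origin at the centre of its underside; 12 g. Three to five chips are present
- jar_1: clear glass jar, 63 mm across, loose on the bench; origin: centre of its underside, z up; 0.38 kg. Grey screw cap: skirt 68 mm across from 86 to 105 mm above the underside, round grip knob 40 mm across from 105 to 129 mm. Three or four of the five jars are present
- jar_1_cap (a joint): angle of the cap on jar_1, rad: falls as it is screwed down (clockwise from above), grows as unscrewed. Where the thread ends differs from jar to jar and is not told: a tight cap turns no further clockwise, the standing jar turns along; a loose one turns easily (0.01 N m, less than the jar's friction on the bench) by 0.5 to 1.05 rad to its stop
- jar_2: clear glass jar, 63 mm across, loose on the bench; origin: centre of its underside, z up; 0.38 kg. Grey screw cap: skirt 68 mm across from 86 to 105 mm above the underside, round grip knob 40 mm across from 105 to 129 mm. Three or four of the five jars are present
- jar_2_cap (a joint): angle of the cap on jar_2, rad: falls as it is screwed down (clockwise from above), grows as unscrewed. Where the thread ends differs from jar to jar and is not told: a tight cap turns no further clockwise, the standing jar turns along; a loose one turns easily (0.01 N m, less than the jar's friction on the bench) by 0.5 to 1.05 rad to its stop
- jar_3: clear glass jar, 63 mm across, loose on the bench; origin: centre of its underside, z up; 0.38 kg. Grey screw cap: skirt 68 mm across from 86 to 105 mm above the underside, round grip knob 40 mm across from 105 to 129 mm. Three or four of the five jars are present
- jar_3_cap (a joint): angle of the cap on jar_3, rad: falls as it is screwed down (clockwise from above), grows as unscrewed. Where the thread ends differs from jar to jar and is not told: a tight cap turns no further clockwise, the standing jar turns along; a loose one turns easily (0.01 N m, less than the jar's friction on the bench) by 0.5 to 1.05 rad to its stop
- jar_4: clear glass jar, 63 mm across, loose on the bench; origin: centre of its underside, z up; 0.38 kg. Grey screw cap: skirt 68 mm across from 86 to 105 mm above the underside, round grip knob 40 mm across from 105 to 129 mm. Three or four of the five jars are present
- jar_4_cap (a joint): angle of the cap on jar_4, rad: falls as it is screwed down (clockwise from above), grows as unscrewed. Where the thread ends differs from jar to jar and is not told: a tight cap turns no further clockwise, the standing jar turns along; a loose one turns easily (0.01 N m, less than the jar's friction on the bench) by 0.5 to 1.05 rad to its stop
- jar_5: clear glass jar, 63 mm across, loose on the bench; origin: centre of its underside, z up; 0.38 kg. Grey screw cap: skirt 68 mm across from 86 to 105 mm above the underside, round grip knob 40 mm across from 105 to 129 mm. Three or four of the five jars are present
- jar_5_cap (a joint): angle of the cap on jar_5, rad: falls as it is screwed down (clockwise from above), grows as unscrewed. Where the thread ends differs from jar to jar and is not told: a tight cap turns no further clockwise, the standing jar turns along; a loose one turns easily (0.01 N m, less than the jar's friction on the bench) by 0.5 to 1.05 rad to its stop

How it is judged (in metres and radians):
On the way:
1. all chips lie in the pan while no jar is on the board (x of chip_1 in the frame of shelf_board between -0.094 and 0.094 m and y of chip_1 in the frame of shelf_board between -0.178 and -0.078 m and z of chip_1 in the frame of shelf_board between -0.005 and 0.027 m and x of chip_2 in the frame of shelf_board between -0.094 and 0.094 m and y of chip_2 in the frame of shelf_board between -0.178 and -0.078 m and z of chip_2 in the frame of shelf_board between -0.005 and 0.027 m and x of chip_3 in the frame of shelf_board between -0.094 and 0.094 m and y of chip_3 in the frame of shelf_board between -0.178 and -0.078 m and z of chip_3 in the frame of shelf_board between -0.005 and 0.027 m and x of chip_4 in the frame of shelf_board between -0.094 and 0.094 m and y of chip_4 in the frame of shelf_board between -0.178 and -0.078 m and z of chip_4 in the frame of shelf_board between -0.005 and 0.027 m and x of chip_5 in the frame of shelf_board between -0.094 and 0.094 m and y of chip_5 in the frame of shelf_board between -0.178 and -0.078 m and z of chip_5 in the frame of shelf_board between -0.005 and 0.027 m and not (x of jar_1 in the frame of shelf_board between -0.115 and 0.115 m and y of jar_1 in the frame of shelf_board between -0.12 and 0.12 m and z of jar_1 in the frame of shelf_board between 0 and 0.2 m) and not (x of jar_2 in the frame of shelf_board between -0.115 and 0.115 m and y of jar_2 in the frame of shelf_board between -0.12 and 0.12 m and z of jar_2 in the frame of shelf_board between 0 and 0.2 m) and not (x of jar_3 in the frame of shelf_board between -0.115 and 0.115 m and y of jar_3 in the frame of shelf_board between -0.12 and 0.12 m and z of jar_3 in the frame of shelf_board between 0 and 0.2 m) and not (x of jar_4 in the frame of shelf_board between -0.115 and 0.115 m and y of jar_4 in the frame of shelf_board between -0.12 and 0.12 m and z of jar_4 in the frame of shelf_board between 0 and 0.2 m) and not (x of jar_5 in the frame of shelf_board between -0.115 and 0.115 m and y of jar_5 in the frame of shelf_board between -0.12 and 0.12 m and z of jar_5 in the frame of shelf_board between 0 and 0.2 m)), for 0.2 s.
At the end, for the whole second after the job is handed in: Every chip lies in the pan. Every jar stands at rest on the board, tilt under 0.1 rad, its axis within 65 mm (x) and 70 mm (y) of the middle, cap within 0.1 rad of its stop. The scraper stands on its sole on the bench, tilt under 0.1 rad (x of chip_1 in the frame of shelf_board between -0.094 and 0.094 m and y of chip_1 in the frame of shelf_board between -0.178 and -0.078 m and z of chip_1 in the frame of shelf_board between -0.005 and 0.027 m and x of chip_2 in the frame of shelf_board between -0.094 and 0.094 m and y of chip_2 in the frame of shelf_board between -0.178 and -0.078 m and z of chip_2 in the frame of shelf_board between -0.005 and 0.027 m and x of chip_3 in the frame of shelf_board between -0.094 and 0.094 m and y of chip_3 in the frame of shelf_board between -0.178 and -0.078 m and z of chip_3 in the frame of shelf_board between -0.005 and 0.027 m and x of chip_4 in the frame of shelf_board between -0.094 and 0.094 m and y of chip_4 in the frame of shelf_board between -0.178 and -0.078 m and z of chip_4 in the frame of shelf_board between -0.005 and 0.027 m and x of chip_5 in the frame of shelf_board between -0.094 and 0.094 m and y of chip_5 in the frame of shelf_board between -0.178 and -0.078 m and z of chip_5 in the frame of shelf_board between -0.005 and 0.027 m and x of jar_1 in the frame of shelf_board between -0.065 and 0.065 m and y of jar_1 in the frame of shelf_board between -0.07 and 0.07 m and z of jar_1 in the frame of shelf_board between 0.024 and 0.036 m and angle between each of jar_1, jar_2, jar_3, jar_4, jar_5, scraper's own z axis and vertical below 0.1 rad and linear speed of each of jar_1, jar_2, jar_3, jar_4, jar_5 below 0.02 m/s and value of joint jar_1_cap below -0.25 rad and x of jar_2 in the frame of shelf_board between -0.065 and 0.065 m and y of jar_2 in the frame of shelf_board between -0.07 and 0.07 m and z of jar_2 in the frame of shelf_board between 0.024 and 0.036 m and value of joint jar_2_cap below -0.7 rad and x of jar_3 in the frame of shelf_board between -0.065 and 0.065 m and y of jar_3 in the frame of shelf_board between -0.07 and 0.07 m and z of jar_3 in the frame of shelf_board between 0.024 and 0.036 m and value of joint jar_3_cap below 0 rad and x of jar_4 in the frame of shelf_board between -0.065 and 0.065 m and y of jar_4 in the frame of shelf_board between -0.07 and 0.07 m and z of jar_4 in the frame of shelf_board between 0.024 and 0.036 m and value of joint jar_4_cap below -0.45 rad and x of jar_5 in the frame of shelf_board between -0.065 and 0.065 m and y of jar_5 in the frame of shelf_board between -0.07 and 0.07 m and z of jar_5 in the frame of shelf_board between 0.024 and 0.036 m and value of joint jar_5_cap below 0.1 rad and height (world z) of scraper between -0.004 and 0.012 m); the robot touches nothing.
It fails at once if a jar is set on the board with its cap still loose (more than 0.25 rad from its stop) ((x of jar_1 in the frame of shelf_board between -0.094 and 0.094 m and y of jar_1 in the frame of shelf_board between -0.09 and 0.09 m and z of jar_1 in the frame of shelf_board between 0.02 and 0.034 m and value of joint jar_1_cap above -0.1 rad) or (x of jar_2 in the frame of shelf_board between -0.094 and 0.094 m and y of jar_2 in the frame of shelf_board between -0.09 and 0.09 m and z of jar_2 in the frame of shelf_board between 0.02 and 0.034 m and value of joint jar_2_cap above -0.55 rad) or (x of jar_3 in the frame of shelf_board between -0.094 and 0.094 m and y of jar_3 in the frame of shelf_board between -0.09 and 0.09 m and z of jar_3 in the frame of shelf_board between 0.02 and 0.034 m and value of joint jar_3_cap above 0.15 rad) or (x of jar_4 in the frame of shelf_board between -0.094 and 0.094 m and y of jar_4 in the frame of shelf_board between -0.09 and 0.09 m and z of jar_4 in the frame of shelf_board between 0.02 and 0.034 m and value of joint jar_4_cap above -0.3 rad) or (x of jar_5 in the frame of shelf_board between -0.094 and 0.094 m and y of jar_5 in the frame of shelf_board between -0.09 and 0.09 m and z of jar_5 in the frame of shelf_board between 0.02 and 0.034 m and value of joint jar_5_cap above 0.25 rad)).
It fails at once if the tape measure is moved more than 40 mm (distance of tape_measure from where it was at the start of the episode above 0.04 m).
Of jar_1, jar_2, jar_3, jar_4, jar_5 only 3 to 4 are there at a start; the rules pass over those that are not, and their reading is None.
Of chip_1, chip_2, chip_3, chip_4, chip_5 only 3 to 5 are there at a start; the rules pass over those that are not, and their reading is None.
At some moment in a run one of chip_1, chip_2, chip_3, chip_4, chip_5, scraper may be knocked a few centimetres aside while the robot is not near it.
Once in a run the grip may slacken for a moment while it holds something.
It also fails if it takes over 208 s, if anything falls off the work surface, if the arm or the gripper's body presses on something with over 40 N, if the wrist force passes 120 N, or if a joint passes its speed limit or range.

## Robot

A 7-joint arm with a two-finger parallel gripper is mounted at the origin on a cart in front of the work surface, level with it; the furniture and walls round the work are solid. World frame = base frame: x ahead of the robot, y to its left, z up, the work surface at z = 0. Lengths are in m, angles in degrees, forces in N, time in s.
With the tool pointing down it reaches from about 0.35 to 0.9 m from the base axis. Payload 8.1 kg.
Tool frame: the origin (TCP) lies on the centre line of the jaws, within the pads' length; the fingertips stand bot.tip_extent ahead of it and the grasp point (between the pads) lies 11 mm behind it (bot.tip_extent is the distance from the TCP to the fingertips, in m); z points along the fingers, y is the direction in which the jaws open and shut (so a half turn about z gives the same grasp; the last joint's range is limited). The gripper opens to 92 mm and grips with 3 to 60 N. Pads are 19 mm wide; open, the fingers measure 130 mm over their backs; the gripper's body (75 mm by 190 mm) begins 47 mm behind the grasp point.
Start: joints at [-78.3, 24.895, 1.432, 90.138, -0.665, 64.973, -4.303], TCP at [0.189, 0.596, 0.235] pointing down, gripper open.
Joint ranges: [-149.89, 149.89], [-25.12, 119.58], [-72.63, 75.52], [4.76, 147.25], [-75.54, 255.54], [6.69, 114.76], [-157.13, 157.13]. Speed limits (degrees/s): [127.2, 127.2, 172.46, 172.46, 180, 180, 180].

## Interface

Orientations are given as a 3x3 rotation matrix whose columns are the frame's x, y, z axes.
In Python, from workcell import bot, eyes gives the robot as it stands.
- The arm moves only by the shell command python3 -m handwheel 'ROWS' [OPENING] [FORCE]. ROWS is JSON, a list of rows, each a list of 6 numbers: the shift along the tool's x, y, z in m, then the turn, a rotation vector about the tool's x, y, z in degrees. A call has 1 to 10 rows; each row is the pose to reach, as a shift and turn from the pose commanded when the call began, along the tool's axes at that moment; what a row does not reach only later rows make up. A row lasts 1/8 s, in which the tool goes at most 62.5 mm and 10.7 degrees, less where a joint would pass 70% of its speed; a pose out of reach is approached as far as the arm can. A call with a gripper value outside its range is refused whole. OPENING is the finger opening in m, from 0 to 0.0918, set as the call begins (- or left out, the last holds). The fingers move at their own pace and stop on an object; FORCE is the grip in N (left out, the last holds). Time passes only in rows, so rows that repeat a pose let the fingers close. It gives the time, the measured TCP pose, the force and the opening at its end, in the units of the state.
- bot.get_state(): the state, without advancing time (a new reading comes with each control period).
- eyes.snapshot(name): name is "scene" or "side" or "wrist"; returns the picture (384x512x3 uint8, blue, green, red); there is no depth.
- eyes.calibration(name): a dict with "fovy" (degrees; the focal length in pixels is half the picture's height over the tangent of half this angle, whatever the lens; pixels are square), "cx", "cy" (the principal point, pixels), "dist" ([k1, k2, p1, p2, k3] as OpenCV has them; the pictures are not rectified), "R" (3x3) and "t" (3): a world point X has camera coordinates R X + t. Camera axes: x right, y down, z forward; pixel columns grow to the right and rows downward; lengths in m; the calibration is good to about 2 mm. A picture is of the moment at which its call begins: read the wrist's pose just before it. calibration takes no time and is no camera call; for the wrist camera it gives the pose at the moment of the call.
- bot.sign_off(): hands the job in, once; it reports no verdict.
The state is a dict: "t": time; "joint_pos": joint angles; "qd": joint speeds; "joint_torque": joint torques, N m; "ee_pos": TCP position; "ee_rot": TCP orientation; "contact_force": force on the tool from outside, world axes, zero at the start; "ft_torque": the same for the moment, N m; "grip_width": opening from 0.0 (shut) to 1.0 (fully open).
Only numpy, scipy, OpenCV 4.12 (cv2) and the standard library are available. Lean on these libraries where they do the work, as an engineer would, in place of code of your own. Each camera call takes 0.05 s, during which the arm holds its last target.

## Working session

There is one attempt and no reset: what is moved stays moved. The work goes in short steps, Python scripts to look and compute and a shell command to move; the robot and the scene stay as the last step left them, time stands still between calls to the robot, and variables do not carry over. Pictures are saved under pics/ and viewed, and the job is handed in when it is done.

```bash
ls; mkdir -p pics; cat > h.py <<'E'
import numpy as np, cv2
from workcell import bot, eyes
def K(c):
    f=192/np.tan(np.radians(c['fovy'])/2)
    return np.array([[f,0,c['cx']],[0,f,c['cy']],[0,0,1.]])
def ray(c,u,v):
    p=cv2.undistortPoints(np.array([[[u,v]]],float),K(c),np.array(c['dist'],float))[0,0]
    R=np.array(c['R']);t=np.array(c['t'])
    return -R.T@t, R.T@np.array([p[0],p[1],1.])
def at(c,u,v,z):
    o,d=ray(c,u,v); return o+d*(z-o[2])/d[2]
def tri(obs):
    A=np.zeros((3,3));b=np.zeros(3)
    for c,u,v in obs:
        o,d=ray(c,u,v);d=d/np.linalg.norm(d);M=np.eye(3)-np.outer(d,d);A+=M;b+=M@o
    X=np.linalg.solve(A,b)
    return X,[np.linalg.norm(np.cross(X-ray(c,u,v)[0],ray(c,u,v)[1]/np.linalg.norm(ray(c,u,v)[1]))) for c,u,v in obs]
def proj(c,X):
    R=np.array(c['R']);t=np.array(c['t'])
    return cv2.projectPoints(np.array([X],float),cv2.Rodrigues(R)[0],t,K(c),np.array(c['dist'],float))[0][0,0]
E
python3 - <<'E'
from h import *
s=bot.get_state();print(s, bot.tip_extent)
for n in ['scene','side','wrist']:
    c=eyes.calibration(n);print(n,c['fovy'],c['cx'],c['cy'],c['dist'],(-np.array(c['R']).T@c['t']).round(3),np.array(c['R']).round(2).tolist())
    cv2.imwrite(f'pics/{n}0.png',eyes.snapshot(n))
E
```

```text
pics
{'t': 0.0, 'joint_pos': array([-78.30038543,  24.93504791,   1.42932925,  90.18709227,
        -0.66265112,  64.97253665,  -4.30156491]), 'qd': array([ 0.05059136,  0.05699053,  0.11583268, -0.06165421,  0.00028375,
        0.01992925, -0.00203758]), 'joint_torque': array([ 9.23313019e-04, -6.67834353e+01,  9.85305682e-01, -3.14462471e+01,
       -6.06451021e-02,  4.28601354e-02,  1.68097895e-04]), 'ee_pos': array([0.1886584 , 0.59534778, 0.23397344]), 'ee_rot': array([[-9.53303682e-01,  3.02013241e-01, -3.03168543e-04],
       [ 3.02013352e-01,  9.53302550e-01, -1.47740999e-03],
       [-1.57186034e-04, -1.49998133e-03, -9.99998863e-01]]), 'contact_force': array([-0.84437777,  0.28969075, -1.06061405]), 'ft_torque': array([ 0.02355121, -0.04528855, -0.02882071]), 'grip_width': 0.9964261254575223} 0.008
scene 57.25839676226529 255.1226526458707 192.3993274467679 [-0.00472997  0.          0.          0.          0.        ] [ 0.076 -0.431  0.747] [[0.74, -0.67, 0.01], [-0.48, -0.54, -0.69], [0.47, 0.51, -0.72]]
side 56.78166937330748 260.23398719047 186.17795806849267 [-0.11297325  0.          0.          0.          0.        ] [-0.159  0.34   0.642] [[-0.41, -0.91, -0.02], [-0.56, 0.27, -0.78], [0.72, -0.31, -0.62]]
wrist 66.4317689353632 257.3052773054582 193.7206318112629 [-0.01848296  0.          0.          0.          0.        ] [0.126 0.615 0.382] [[0.3, 0.95, -0.0], [0.92, -0.29, 0.25], [0.24, -0.08, -0.97]]
```

View pics/scene0.png

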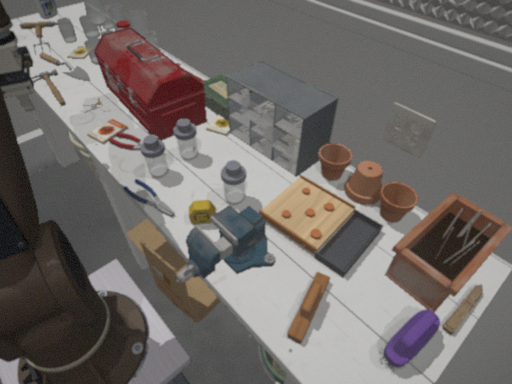

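View pics/side0.png

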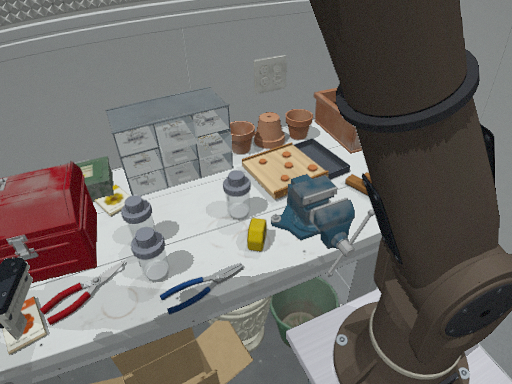

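View pics/wrist0.png

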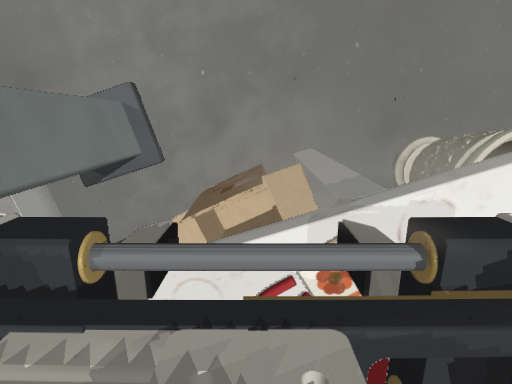

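```bash
python3 - <<'E'
from h import *
a=cv2.imread('pics/scene0.png');b=cv2.imread('pics/side0.png')
cv2.imwrite('pics/a1.png',cv2.resize(a[160:350,230:400],None,fx=4.4,fy=3.15*1.0) if 0 else cv2.resize(a[165:345,225:405],None,fx=3.3,fy=3.3,interpolation=cv2.INTER_CUBIC))
cv2.imwrite('pics/a2.png',cv2.resize(a[110:220,110:260],None,fx=5,fy=5,interpolation=cv2.INTER_CUBIC))
cv2.imwrite('pics/b1.png',cv2.resize(b[110:220,220:370],None,fx=5,fy=5,interpolation=cv2.INTER_CUBIC))
cv2.imwrite('pics/b2.png',cv2.resize(b[160:290,105:285],None,fx=4.4,fy=4.4,interpolation=cv2.INTER_CUBIC))
E
```

```text
(no output)
```

View pics/a1.png

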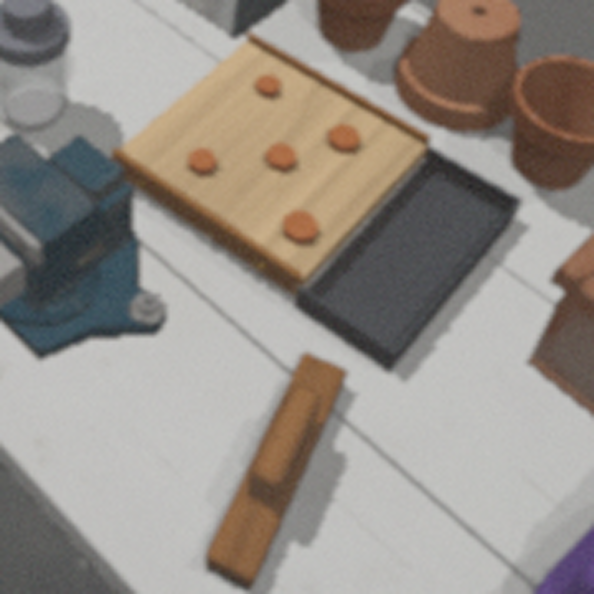

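View pics/a2.png

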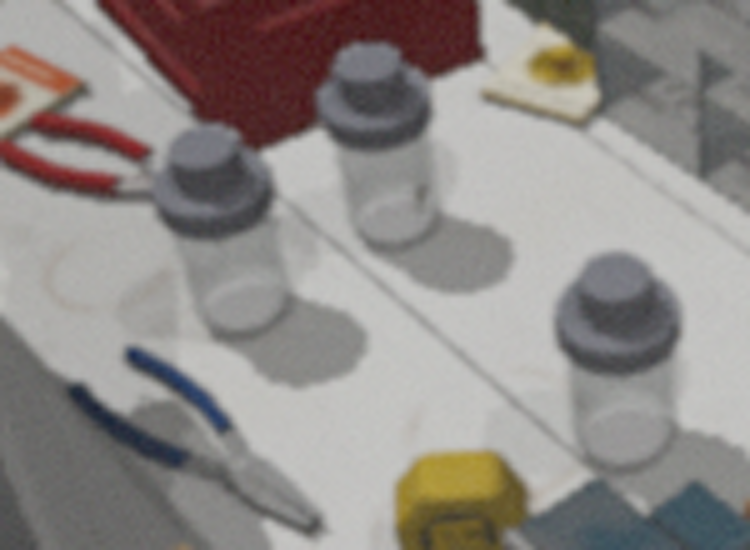

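View pics/b1.png

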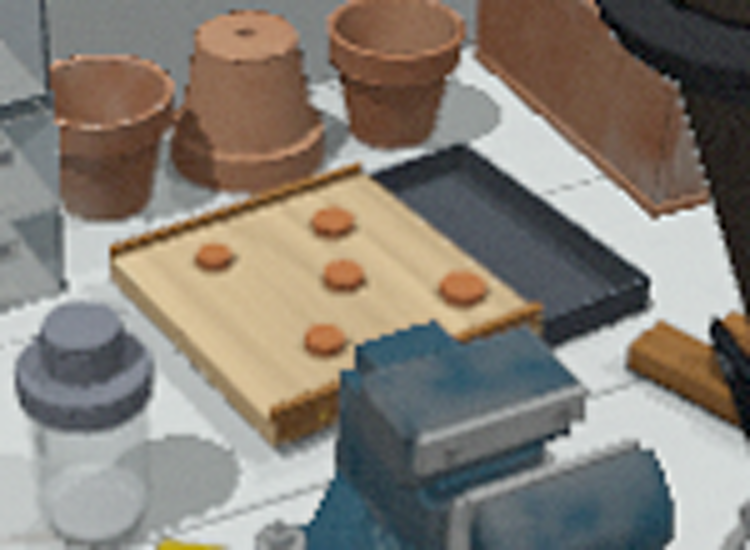

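View pics/b2.png

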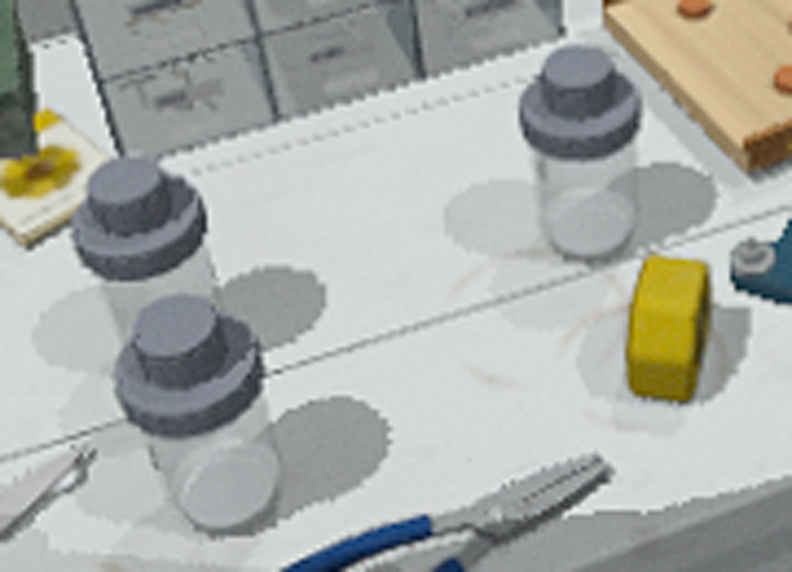

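```bash
cat > m.py <<'E'
from h import *
s=eyes.calibration('scene');d=eyes.calibration('side')
def S1(u,v):return ((u+.5)/3.3-.5+225,(v+.5)/3.3-.5+165)
def S2(u,v):return ((u+.5)/5-.5+110,(v+.5)/5-.5+110)
def D1(u,v):return ((u+.5)/5-.5+220,(v+.5)/5-.5+110)
def D2(u,v):return ((u+.5)/4.4-.5+105,(v+.5)/4.4-.5+160)
def T(n,p,q):
    X,e=tri([(s,*p),(d,*q)]);print(n,X.round(4),np.round(e,4))
T('A',S2(203,147),D2(177,322));T('B',S2(368,62),D2(127,184));T('C',S2(615,278),D2(580,68))
for n,p in zip('ABC',[(203,147),(368,62),(615,278)]): print(n,at(s,*S2(*p),.129))
for n,p in zip('ABC',[(177,322),(127,184),(580,68)]): print(n,at(d,*D2(*p),.129))
for n,p,q in [('fl',(250,38),(112,247)),('fr',(428,138),(362,168)),('nl',(118,155),(272,412)),('nr',(300,280),(540,310))]: T(n,S1(*p),D1(*q)); print(at(s,*S1(*p),.038),at(d,*D1(*q),.038))
for p in [(305,355),(345,372),(245,583),(208,560)]: print('scr top',at(s,*S1(*p),.022))
for p in [(268,86),(343,137),(281,156),(202,160),(300,226)]: print('chip',at(s,*S1(*p),.038))
for p in [(213,256),(332,222),(343,274),(324,339),(461,288)]: print('chip',at(d,*D1(*p),.038))
for p in [(395,365),(517,203)]: print('pan',at(s,*S1(*p),.026))
for p in [(425,330),(545,315),(570,365),(430,370)]: print('vise side',at(d,*D1(*p),.09))
for p in [(20,135),(85,135),(135,185),(160,320),(40,355)]: print('vise scene',at(s,*S1(*p),.09),at(s,*S1(*p),.0))
for p in [(652,262),(708,266),(688,400),(635,390)]: print('tape',at(d,*D2(*p),.06))
E
python3 m.py
```

```text
A [0.3953 0.3553 0.1268] [0.0003 0.0003]
B [0.5111 0.362  0.1248] [0.0015 0.0015]
C [0.4981 0.1143 0.1261] [0.0005 0.0005]
A [0.39388202 0.35213337 0.129     ]
B [0.50974149 0.35840295 0.129     ]
C [0.49672861 0.11222788 0.129     ]
A [0.39325121 0.35529467 0.129     ]
B [0.50331418 0.3613523  0.129     ]
C [0.49367892 0.11560697 0.129     ]
fl [0.6816 0.0286 0.0331] [0.0018 0.0018]
[0.67529237 0.02407961 0.038     ] [0.67778967 0.03094016 0.038     ]
fr [ 0.6991 -0.1516  0.0336] [0.0011 0.0011]
[ 0.69666937 -0.15271999  0.038     ] [ 0.69115565 -0.14780108  0.038     ]
nl [0.5027 0.0086 0.0297] [0.0012 0.0012]
[0.49648615 0.00267386 0.038     ] [0.49543451 0.01304534 0.038     ]
nr [ 0.5182 -0.1717  0.0314] [0.0002 0.0002]
[ 0.51397573 -0.17414512  0.038     ] [ 0.51114355 -0.16615884  0.038     ]
scr top [ 0.47807876 -0.21279123  0.022     ]
scr top [ 0.48863605 -0.24056772  0.022     ]
scr top [ 0.3291274  -0.29299682  0.022     ]
scr top [ 0.32239969 -0.26785418  0.022     ]
chip [ 0.64330569 -0.02607887  0.038     ]
chip [ 0.64588495 -0.10566917  0.038     ]
chip [ 0.59301277 -
[... 483 characters left out ...]
12252665  0.09      ]
vise side [ 0.40724117 -0.11057868  0.09      ]
vise side [ 0.4343727  -0.04485691  0.09      ]
vise scene [0.42416215 0.03468645 0.09      ] [0.47180384 0.09850857 0.        ]
vise scene [0.46061126 0.00197222 0.09      ] [0.51324582 0.06131308 0.        ]
vise scene [ 0.45543416 -0.05831699  0.09      ] [ 0.50735956 -0.00723466  0.        ]
vise scene [ 0.38935352 -0.15203083  0.09      ] [ 0.43222706 -0.1137856   0.        ]
vise scene [ 0.31380925 -0.11915098  0.09      ] [ 0.34633459 -0.07640181  0.        ]
tape [0.40305366 0.11427473 0.06      ]
tape [0.3873692  0.08852628 0.06      ]
tape [0.30659725 0.13717358 0.06      ]
tape [0.3236042  0.15803349 0.06      ]
```

```bash
cat > w.py <<'E'
import sys
from h import *
# usage: w.py x y z yaw(deg, world angle of tool y axis)
def delta(x,y,z,yaw):
    s=bot.get_state();R=np.array(s['ee_rot']);a=np.radians(yaw)
    Y=np.array([np.cos(a),np.sin(a),0]);Z=np.array([0,0,-1.]);X=np.cross(Y,Z)
    Rt=np.c_[X,Y,Z]; rv=cv2.Rodrigues(R.T@Rt)[0].ravel()
    d=R.T@(np.array([x,y,z])-s['ee_pos'])
    return d,np.degrees(rv),s
if __name__=='__main__':
    d,r,s=delta(*map(float,sys.argv[1:5]))
    print('t',round(s['t'],2),'delta mm',(d*1000).round(1),'turn',r.round(1),'rows>=',max(np.linalg.norm(d)/.0625,np.linalg.norm(r)/10.7).round(1),'pos',s['ee_pos'].round(4),'f',s['contact_force'].round(1),'tq',s['ft_torque'].round(3),'g',round(s['grip_width'],3),'q',s['joint_pos'].round(0))
E
python3 w.py 0.40 0.30 0.30 40; python3 w.py 0.45 -0.0 0.30 -20
python3 - <<'E'
from m import *
T('vise jawtop', S1(85,135), D1(435,322))
T('vise bolt', S1(148,305), D2(752,255))
E
```

```text
t 0.15 delta mm [-290.7 -217.9  -65.6] turn [-0.1  0.  32.4] rows>= 5.9 pos [0.1887 0.5955 0.2342] f [-0.5 -0.  -0.6] tq [-0.034 -0.026 -0.001] g 0.996 q [-78.  25.   1.  90.  -1.  65.  -4.]
t 0.15 delta mm [-429.  -488.8  -65.2] turn [-0.   0.1 92.4] rows>= 10.5 pos [0.1887 0.5955 0.2342] f [-0.5 -0.  -0.6] tq [-0.034 -0.026 -0.001] g 0.996 q [-78.  25.   1.  90.  -1.  65.  -4.]
A [0.3953 0.3553 0.1268] [0.0003 0.0003]
B [0.5111 0.362  0.1248] [0.0015 0.0015]
C [0.4981 0.1143 0.1261] [0.0005 0.0005]
A [0.39388202 0.35213337 0.129     ]
B [0.50974149 0.35840295 0.129     ]
C [0.49672861 0.11222788 0.129     ]
A [0.39325121 0.35529467 0.129     ]
B [0.50331418 0.3613523  0.129     ]
C [0.49367892 0.11560697 0.129     ]
fl [0.6816 0.0286 0.0331] [0.0018 0.0018]
[0.67529237 0.02407961 0.038     ] [0.67778967 0.03094016 0.038     ]
fr [ 0.6991 -0.1516  0.0336] [0.0011 0.0011]
[ 0.69666937 -0.15271999  0.038     ] [ 0.69115565 -0.14780108  0.038     ]
nl [0.5027 0.0086 0.0297] [0.0012 0.0012]
[0.49648615 0.00267386 0.038     ] [0.49543451 0.01304534 0.038     ]
nr [ 0.5182 -0.1717  0.0314
[... 972 characters left out ...]
0.09      ]
vise scene [0.42416215 0.03468645 0.09      ] [0.47180384 0.09850857 0.        ]
vise scene [0.46061126 0.00197222 0.09      ] [0.51324582 0.06131308 0.        ]
vise scene [ 0.45543416 -0.05831699  0.09      ] [ 0.50735956 -0.00723466  0.        ]
vise scene [ 0.38935352 -0.15203083  0.09      ] [ 0.43222706 -0.1137856   0.        ]
vise scene [ 0.31380925 -0.11915098  0.09      ] [ 0.34633459 -0.07640181  0.        ]
tape [0.40305366 0.11427473 0.06      ]
tape [0.3873692  0.08852628 0.06      ]
tape [0.30659725 0.13717358 0.06      ]
tape [0.3236042  0.15803349 0.06      ]
vise jawtop [ 0.4252 -0.0341  0.137 ] [0.0073 0.0073]
vise bolt [ 0.5215 -0.0266 -0.123 ] [0.0274 0.0274]
```

```bash
python3 -m handwheel '[[-0.05,-0.036,-0.02,0,0,8],[-0.1,-0.073,-0.05,0,0,16],[-0.15,-0.11,-0.066,0,0,24],[-0.2,-0.145,-0.066,0,0,32],[-0.25,-0.18,-0.066,0,0,40],[-0.29,-0.218,-0.066,0,0,48],[-0.32,-0.265,-0.066,0,0,56],[-0.35,-0.32,-0.066,0,0,64],[-0.38,-0.375,-0.066,0,0,74],[-0.405,-0.43,-0.066,0,0,84]]' 0.0918 20
python3 w.py 0.45 -0.0 0.30 -50;python3 w.py 0.37 -0.22 0.30 -71
```

```text
t: 1.4
ee_pos: [0.445, 0.0614, 0.3008]
ee_rot: [[0.207, 0.978, 0.0], [0.978, -0.207, 0.0], [0.0, 0.0, -1.0]]
contact_force: [0.6, 0.7, -0.2]
grip_width: 1.001
t 1.4 delta mm [-59.1  17.6   0.8] turn [ 0.  -0.  38.1] rows>= 3.6 pos [0.445  0.0614 0.3008] f [ 0.6  0.7 -0.2] tq [-0.119 -0.015  0.008] g 1.001 q [-44.   4.  32. 109.  -2.  67. -23.]
t 1.4 delta mm [-290.9  -15.3    0.7] turn [ 0.  -0.  59.1] rows>= 5.5 pos [0.445  0.0614 0.3008] f [ 0.6  0.7 -0.2] tq [-0.119 -0.015  0.008] g 1.001 q [-44.   4.  32. 109.  -2.  67. -23.]
```

```bash
python3 w.py 0.5 -0.08 0.33 -84
```

```text
t 1.4 delta mm [-127.    83.   -29.2] turn [ 0.  -0.  72.1] rows>= 6.7 pos [0.445  0.0614 0.3008] f [ 0.6  0.7 -0.2] tq [-0.119 -0.015  0.008] g 1.001 q [-44.   4.  32. 109.  -2.  67. -23.]
```

```bash
python3 -m handwheel '[[-0.02,0.012,-0.005,0,0,10],[-0.04,0.024,-0.01,0,0,20],[-0.055,0.036,-0.014,0,0,30],[-0.073,0.048,-0.018,0,0,40],[-0.09,0.06,-0.022,0,0,50],[-0.11,0.072,-0.026,0,0,61],[-0.127,0.083,-0.029,0,0,72],[-0.127,0.083,-0.029,0,0,72]]'
python3 - <<'E'
from h import *
import pickle
c=eyes.calibration('wrist');im=eyes.snapshot('wrist');cv2.imwrite('pics/w1.png',im);pickle.dump(c,open('w1.pkl','wb'))
E
```

```text
t: 2.4
ee_pos: [0.5008, -0.0789, 0.3297]
ee_rot: [[0.994, 0.109, 0.0], [0.109, -0.994, -0.001], [-0.0, 0.001, -1.0]]
contact_force: [-0.4, 0.5, -0.9]
grip_width: 1.001
```

View pics/w1.png

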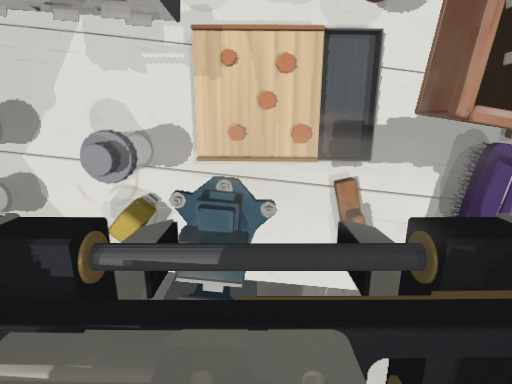

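```bash
python3 - <<'E'
from h import *
a=cv2.imread('pics/w1.png')
cv2.imwrite('pics/w1a.png',cv2.resize(a[10:175,180:390],None,fx=3.6,fy=3.6,interpolation=cv2.INTER_CUBIC))
cv2.imwrite('pics/w1b.png',cv2.resize(a[165:235,310:390],None,fx=7,fy=7,interpolation=cv2.INTER_CUBIC))
E
```

```text
(no output)
```

View pics/w1a.png

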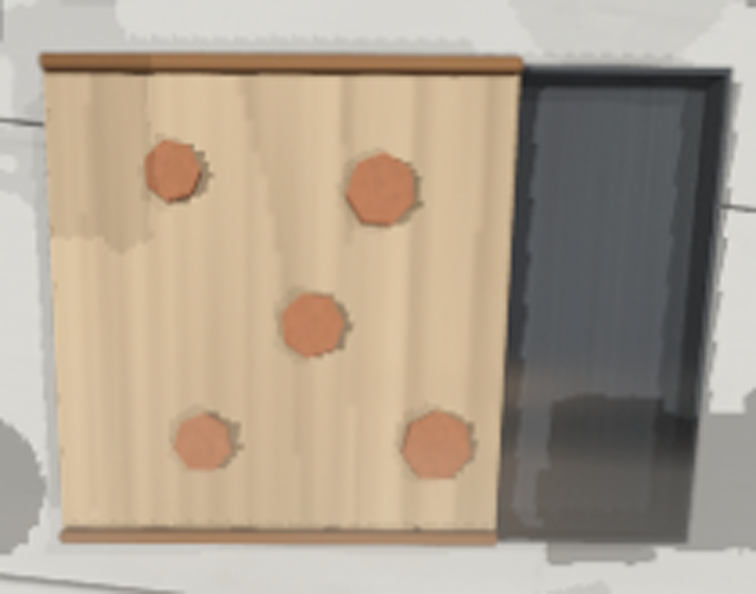

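View pics/w1b.png

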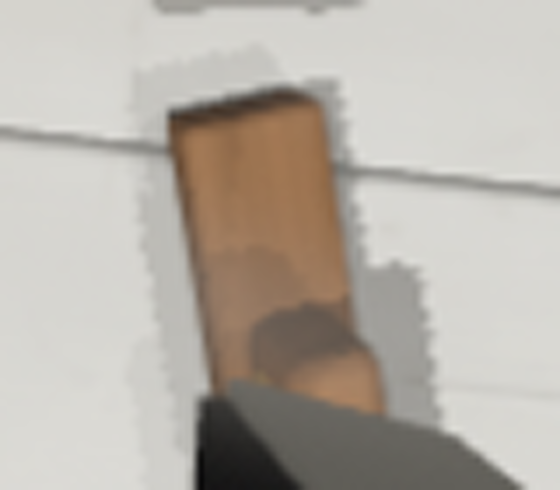

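```bash
python3 - <<'E'
from h import *
import pickle
c=pickle.load(open('w1.pkl','rb'))
f=lambda u,v:((u+.5)/3.6-.5+180,(v+.5)/3.6-.5+10)
P=[at(c,*f(*p),.038)[:2] for p in [(41,54),(523,57),(498,545),(61,543)]]
P=np.array(P);print(P.round(4))
m=P.mean(0);print('centre',m, [np.linalg.norm(P[i]-P[(i+1)%4]).round(4) for i in range(4)])
ax=(P[0]+P[1]-P[2]-P[3]);print('yaw',np.degrees(np.arctan2(ax[1],ax[0])))
ay=(P[0]+P[3]-P[1]-P[2]);print('yaw',np.degrees(np.arctan2(-ay[0],ay[1])))
th=np.radians(6.2);R=np.array([[np.cos(th),-np.sin(th)],[np.sin(th),np.cos(th)]])
for p in [(175,170),(382,188),(314,323),(205,441),(437,444)]:
    q=at(c,*f(*p),.038)[:2];print('chip',q.round(4),(R.T@(q-m)).round(4))
g=lambda u,v:((u+.5)/7-.5+310,(v+.5)/7-.5+165)
Q=np.array([at(c,*g(*p),.022)[:2] for p in [(172,120),(318,100),(352,300),(212,365)]]);print(Q.round(4))
e=Q[0]-Q[3];print(np.degrees(np.arctan2(e[1],e[0])));e=Q[1]-Q[2];print(np.degrees(np.arctan2(e[1],e[0])));e=Q[0]-Q[1];print(np.degrees(np.arctan2(e[1],e[0])),np.linalg.norm(e))
print('end mid',Q[:2].mean(0))
s=np.array([at(c,u,v,.129)[:2] for u,v in [(97,158)]]);print('C',s)
E
```

```text
[[ 0.6813  0.0306]
 [ 0.7003 -0.1505]
 [ 0.516  -0.1702]
 [ 0.4969  0.0117]]
centre [ 0.59862955 -0.06959943] [np.float64(0.1821), np.float64(0.1853), np.float64(0.1829), np.float64(0.1854)]
yaw 5.992199610962831
yaw 5.998114757753125
chip [ 0.6461 -0.0233] [0.0522 0.0409]
chip [ 0.6485 -0.1036] [ 0.0459 -0.0391]
chip [ 0.5958 -0.0832] [-0.0043 -0.0132]
chip [ 0.5451 -0.0444] [-0.0505  0.0309]
chip [ 0.5543 -0.1388] [-0.0516 -0.064 ]
[[ 0.4844 -0.2046]
 [ 0.4927 -0.2369]
 [ 0.4469 -0.2538]
 [ 0.4276 -0.2242]]
18.960037206589217
20.29542716501943
104.31196928404194 0.03324660003088486
end mid [ 0.48854558 -0.22075305]
C [[0.50123343 0.11334633]]
```

```bash
python3 w.py 0.29 -0.29 0.28 -71
```

```text
t 2.45 delta mm [-233.1  187.3   49.6] turn [  0.    0.  -12.5] rows>= 4.9 pos [ 0.5006 -0.0776  0.3295] f [-0.   0.1  0.5] tq [-0.018  0.174 -0.029] g 1.0 q [-36.  11.  47. 100.  -8.  72. -70.]
```

```bash
python3 -m handwheel '[[-0.045,0.036,0.01,0,0,-3],[-0.09,0.074,0.02,0,0,-6],[-0.135,0.11,0.03,0,0,-9],[-0.18,0.148,0.04,0,0,-12],[-0.22,0.178,0.05,0,0,-12],[-0.233,0.187,0.05,0,0,-12],[-0.233,0.187,0.05,0,0,-12]]'
python3 - <<'E'
from h import *
import pickle
c=eyes.calibration('wrist');im=eyes.snapshot('wrist');cv2.imwrite('pics/w2.png',im);pickle.dump(c,open('w2.pkl','wb'))
print(bot.get_state()['joint_pos'])
E
```

```text
t: 3.32
ee_pos: [0.2902, -0.289, 0.2798]
ee_rot: [[0.948, 0.317, 0.001], [0.317, -0.948, 0.001], [0.001, -0.0, -1.0]]
contact_force: [0.7, 0.2, 0.1]
grip_width: 1.0
[-20.17600837  -1.69694513  58.61870518 116.78104619   1.55761098
  64.08887995 -33.68567782]
```

View pics/w2.png

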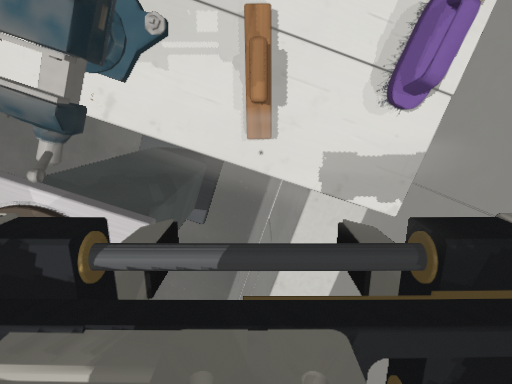

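```bash
python3 - <<'E'
from h import *
a=cv2.imread('pics/w2.png')
cv2.imwrite('pics/w2a.png',cv2.resize(a[0:150,200:320],None,fx=4,fy=4,interpolation=cv2.INTER_CUBIC))
E
```

```text
(no output)
```

View pics/w2a.png

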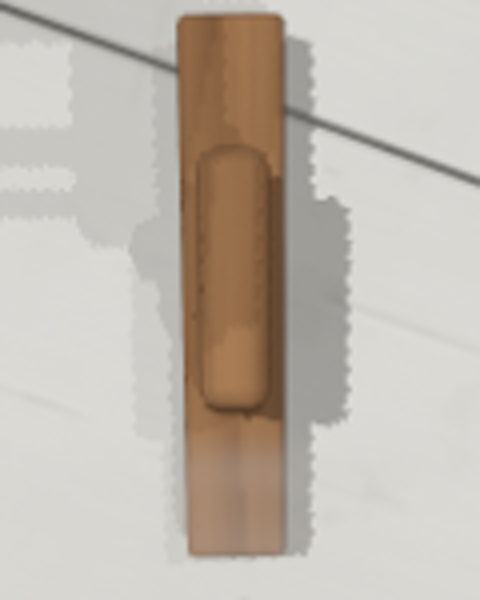

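```bash
python3 - <<'E'
from h import *
import pickle
c=pickle.load(open('w2.pkl','rb'))
f=lambda u,v:((u+.5)/4-.5+200,(v+.5)/4-.5)
Q=np.array([at(c,*f(*p),.022)[:2] for p in [(179,15),(283,15),(283,553),(189,553)]]);print(Q.round(4),Q.mean(0))
a=Q[0]+Q[1]-Q[2]-Q[3];print(np.degrees(np.arctan2(a[1],a[0])),np.linalg.norm(a)/2)
H=np.array([at(c,*f(*p),.059)[:2] for p in [(234,146),(237,409)]]);a=H[0]-H[1];print(H,H.mean(0),np.degrees(np.arctan2(a[1],a[0])),np.linalg.norm(a))
E
python3 w.py 0.408 -0.25 0.12 -71.5
```

```text
[[ 0.4804 -0.2091]
 [ 0.4906 -0.2396]
 [ 0.3355 -0.2933]
 [ 0.3253 -0.2629]] [ 0.40792331 -0.25125129]
19.12729939196743 0.16412946323557867
[[ 0.44153266 -0.23999243]
 [ 0.37302421 -0.26395583]] [ 0.40727844 -0.25197413] 19.279198137150612 0.07257858529131404
t 3.38 delta mm [122.9   0.8 160. ] turn [-0.  -0.1  0.1] rows>= 3.2 pos [ 0.2911 -0.2884  0.2799] f [ 0.4 -0.3  0.5] tq [-0.054  0.135 -0.016] g 0.998 q [-20.  -2.  59. 117.   2.  64. -34.]
```

```bash
python3 w.py 0.4076 -0.2515 0.036 -70.8; python3 -m handwheel '[[0.04,0,0.03,0,0,-0.7],[0.08,0,0.07,0,0,-0.7],[0.115,0,0.12,0,0,-0.7],[0.122,-0.001,0.16,0,0,-0.7],[0.122,-0.001,0.16,0,0,-0.7]]'; python3 w.py 0.4076 -0.2515 0.036 -70.8
```

```text
t 3.38 delta mm [121.9   2.1 244. ] turn [-0.  -0.1 -0.6] rows>= 4.4 pos [ 0.2911 -0.2884  0.2799] f [ 0.4 -0.3  0.5] tq [-0.054  0.135 -0.016] g 0.998 q [-20.  -2.  59. 117.   2.  64. -34.]
t: 4.0
ee_pos: [0.4053, -0.2473, 0.1172]
ee_rot: [[0.943, 0.331, -0.006], [0.331, -0.943, 0.002], [-0.005, -0.004, -1.0]]
contact_force: [-0.5, 0.1, 1.7]
grip_width: 1.0
t 4.0 delta mm [ 1.2  5.1 81.2] turn [-0.2  0.3  0.2] rows>= 1.3 pos [ 0.4053 -0.2473  0.1172] f [-0.5  0.1  1.7] tq [-0.074  0.157 -0.024] g 1.0 q [-12.  26.  50. 121. -27.  46. -16.]
```

```bash
python3 -m handwheel '[[0,0.003,0.03,0,0,0],[0,0.003,0.03,0,0,0]]' >/dev/null; python3 w.py 0.4076 -0.2515 0.036 -70.8
```

```text
t 4.25 delta mm [ 1.2 -0.2 54.1] turn [-0.1  0.  -0. ] rows>= 0.9 pos [ 0.4065 -0.2521  0.0901] f [-0.1 -0.5 -0.7] tq [-0.044  0.167  0.043] g 1.001 q [ -9.  28.  47. 122. -31.  42. -13.]
```

```bash
python3 -m handwheel '[[0.001,0,0.025,0,0,0],[0.001,0,0.045,0,0,0],[0.001,0,0.054,0,0,0],[0.001,0,0.054,0,0,0]]'; python3 -m handwheel '[[0,0,0,0,0,0],[0,0,0,0,0,0],[0,0,0,0,0,0],[0,0,0,0,0,0],[0,0,0,0,0,0]]' 0.0 35;  python3 w.py 0.4076 -0.2515 0.036 -70.8
```

```text
t: 4.75
ee_pos: [0.408, -0.2524, 0.0366]
ee_rot: [[0.945, 0.328, 0.001], [0.328, -0.945, 0.0], [0.001, 0.0, -1.0]]
contact_force: [-0.3, -0.2, -0.1]
grip_width: 0.999
t: 5.38
ee_pos: [0.4075, -0.2524, 0.0357]
ee_rot: [[0.945, 0.327, -0.0], [0.327, -0.945, 0.0], [-0.0, -0.0, -1.0]]
contact_force: [0.2, 1.2, 0.5]
grip_width: 0.506
t 5.38 delta mm [ 0.4 -0.8 -0.3] turn [-0.   0.  -0.1] rows>= 0.0 pos [ 0.4075 -0.2524  0.0357] f [0.2 1.2 0.5] tq [-0.079  0.194 -0.041] g 0.506 q [ -4.  33.  41. 124. -37.  36.  -7.]
```

```bash
python3 -m handwheel '[[0,0,0,0,0,0],[0,0,0,0,0,0],[0,0,0,0,0,0],[0,0,0,0,0,0]]' 0.0 35;  python3 w.py 0.4076 -0.2515 0.036 -70.8
```

```text
t: 5.88
ee_pos: [0.4074, -0.2524, 0.0356]
ee_rot: [[0.945, 0.327, -0.0], [0.327, -0.945, 0.0], [-0.0, -0.0, -1.0]]
contact_force: [0.3, -0.7, -1.8]
grip_width: 0.236
t 5.88 delta mm [ 0.5 -0.8 -0.4] turn [-0.   0.  -0.1] rows>= 0.0 pos [ 0.4074 -0.2524  0.0356] f [ 0.3 -0.7 -1.8] tq [-0.086  0.112  0.026] g 0.236 q [ -4.  33.  41. 124. -37.  36.  -7.]
```

```bash
python3 -m handwheel '[[0,0,-0.03,0,0,0],[0,0,-0.08,0,0,0],[0,0,-0.14,0,0,0],[0,0,-0.185,0,0,0],[0,0,-0.185,0,0,0]]';  python3 w.py 0.5896 0.0159 0.22 -84
```

```text
t: 6.5
ee_pos: [0.409, -0.2534, 0.2233]
ee_rot: [[0.945, 0.328, 0.006], [0.328, -0.945, -0.001], [0.005, 0.003, -1.0]]
contact_force: [-0.4, 0.3, -2.0]
grip_width: 0.242
t 6.5 delta mm [ 258.8 -195.2    4. ] turn [ 0.1 -0.3 13.1] rows>= 5.2 pos [ 0.409  -0.2534  0.2233] f [-0.4  0.3 -2. ] tq [-0.012  0.081  0.012] g 0.242 q [-21.  17.  59. 114. -17.  58. -25.]
```

```bash
python3 -m handwheel '[[0.04,-0.03,0,0,0,2],[0.08,-0.06,0,0,0,4],[0.12,-0.09,0,0,0,6],[0.16,-0.12,0,0,0,8],[0.2,-0.15,0,0,0,10],[0.235,-0.18,0,0,0,12],[0.259,-0.195,0.003,0,0,13],[0.259,-0.195,0.003,0,0,13],[0.259,-0.195,0.003,0,0,13]]';  python3 w.py 0.5896 0.0159 0.12 -84
python3 - <<'E'
from h import *
for n in ['scene','side']: cv2.imwrite(f'pics/{n}1.png',eyes.snapshot(n))
E
```

```text
t: 7.62
ee_pos: [0.5874, 0.0157, 0.2166]
ee_rot: [[0.994, 0.106, -0.002], [0.106, -0.994, -0.001], [-0.002, 0.001, -1.0]]
contact_force: [0.1, 0.3, -1.8]
grip_width: 0.242
t 7.62 delta mm [ 2.4  0.  96.6] turn [0.  0.1 0.1] rows>= 1.5 pos [0.5874 0.0157 0.2166] f [ 0.1  0.3 -1.8] tq [-0.117  0.189 -0.011] g 0.242 q [-44.  31.  57. 100. -28.  65. -63.]
```

View pics/scene1.png

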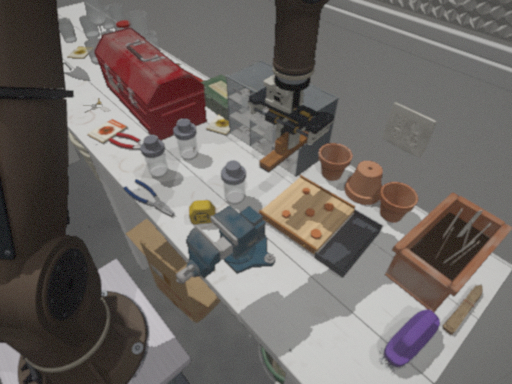

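View pics/side1.png

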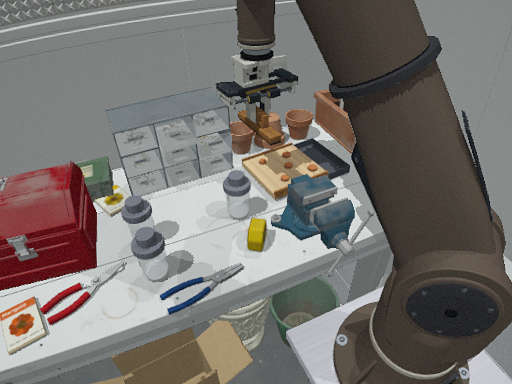

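```bash
python3 - <<'E'
from h import *
import pickle
c=pickle.load(open('w1.pkl','rb'))
print(at(c,180,20,0),at(c,180,20,.02),at(c,100,5,0))
s=eyes.calibration('scene')
for uv in [(302,168),(228,130)]: print(at(s,*uv,0))
E
```

```text
[0.6957989  0.05607606 0.        ] [0.69036871 0.05070243 0.02      ] [ 7.03824583e-01  1.73913882e-01 -5.55111512e-17]
[0.73846434 0.07033588 0.        ]
[0.69046775 0.37845117 0.        ]
```

```bash
python3 -m handwheel '[[0.002,0,0.04,0,0,0],[0.002,0,0.08,0,0,0],[0.002,0,0.115,0,0,0],[0.002,0,0.131,0,0,0],[0.002,0,0.131,0,0,0]]';  python3 w.py 0.5896 0.0159 0.067 -84
python3 - <<'E'
from h import *
im=eyes.snapshot('scene');cv2.imwrite('pics/s2.png',cv2.resize(im[140:260,230:390],None,fx=4.8,fy=4.8,interpolation=cv2.INTER_CUBIC))
im=eyes.snapshot('side');cv2.imwrite('pics/d2.png',cv2.resize(im[90:210,220:370],None,fx=5,fy=5,interpolation=cv2.INTER_CUBIC))
E
```

```text
t: 8.35
ee_pos: [0.5899, 0.0163, 0.0865]
ee_rot: [[0.994, 0.106, -0.001], [0.106, -0.994, -0.0], [-0.001, 0.0, -1.0]]
contact_force: [-0.0, -0.8, -1.3]
grip_width: 0.234
t 8.35 delta mm [-0.3  0.4 19.5] turn [0.  0.1 0.1] rows>= 0.3 pos [0.5899 0.0163 0.0865] f [-0.  -0.8 -1.3] tq [-0.065  0.166  0.006] g 0.234 q [-39.  39.  49. 107. -37.  52. -56.]
```

View pics/s2.png

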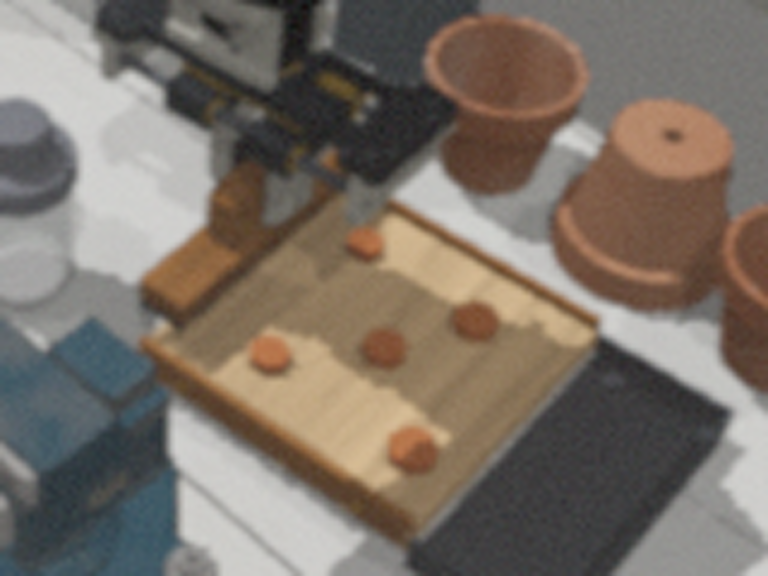

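View pics/d2.png

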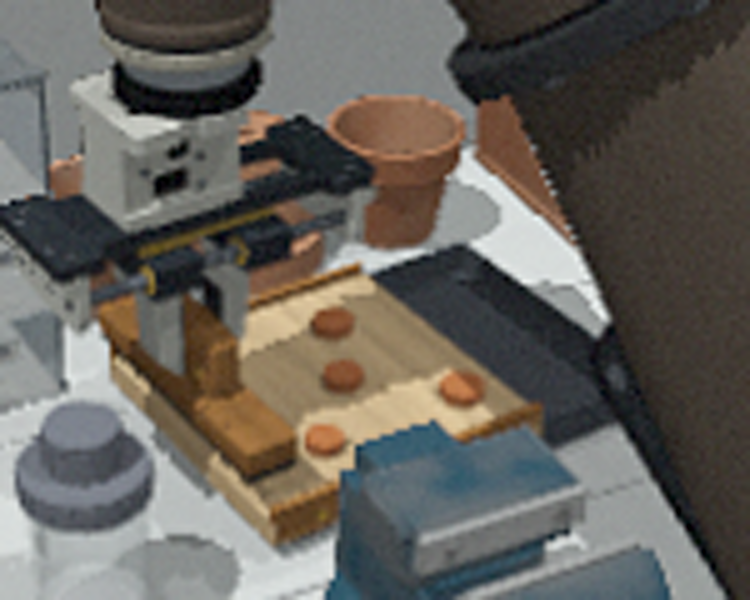

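```bash
python3 - <<'E'
from h import *
s=eyes.calibration('scene');d=eyes.calibration('side')
th=np.radians(6.0);ex=np.array([np.cos(th),np.sin(th),0]);ey=np.array([-np.sin(th),np.cos(th),0])
T=np.array([.5899,.0163,0]);C=np.array([.5986,-.0696,0])
A=lambda u:((u+.5)*4.8-.5)
def pr(n,X):
    a=proj(s,X)-[230,140];b=proj(d,X)-[220,90];print(n,((a+.5)*4.8-.5).round(0),((b+.5)*5-.5).round(0))
for sy in(1,-1): 
    for z in (.073,.051): pr(('scr near',sy,z),T-ex*.084+ey*.017*sy+[0,0,z])
for sx in (1,-1):
    for sy in (1,-1): pr(('rim',sx,sy),C+ex*.094*sx+ey*.0925*sy+[0,0,.038])
E
```

```text
('scr near', 1, 0.073) [133. 274.] [245. 456.]
('scr near', 1, 0.051) [132. 301.] [245. 489.]
('scr near', -1, 0.073) [180. 305.] [300. 436.]
('scr near', -1, 0.051) [179. 332.] [299. 468.]
('rim', 1, 1) [338. 163.] [107. 344.]
('rim', 1, -1) [603. 315.] [360. 259.]
('rim', -1, 1) [134. 336.] [273. 512.]
('rim', -1, -1) [410. 523.] [544. 404.]
```

```bash
python3 - <<'E'
from h import *
im=np.mean([eyes.snapshot('scene').astype(float) for _ in range(3)],0).astype(np.uint8);a=cv2.resize(im[185:225,250:310],None,fx=10,fy=10,interpolation=cv2.INTER_CUBIC)
im=np.mean([eyes.snapshot('side').astype(float) for _ in range(3)],0).astype(np.uint8);b=cv2.resize(im[155:205,235:295],None,fx=10,fy=10,interpolation=cv2.INTER_CUBIC)
cv2.imwrite('pics/s3.png',a);cv2.imwrite('pics/d3.png',b)
E
```

```text
(no output)
```

View pics/s3.png

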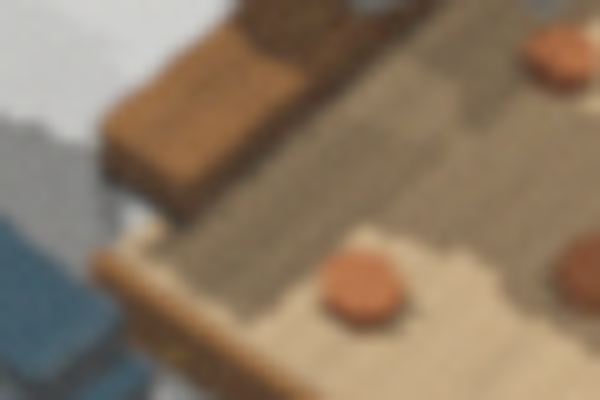

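View pics/d3.png

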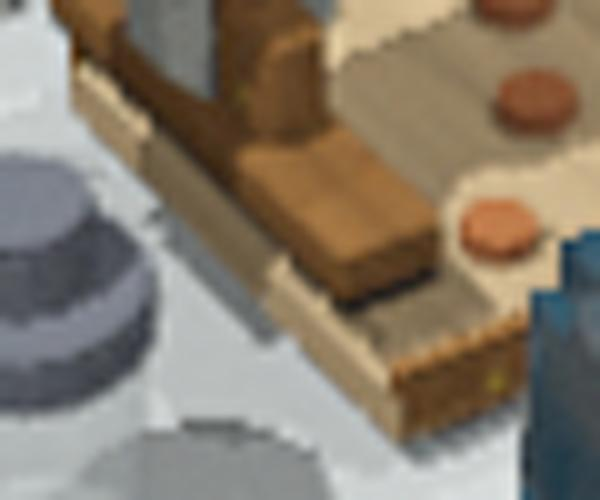

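```bash
python3 - <<'E'
from h import *
s=eyes.calibration('scene');d=eyes.calibration('side')
th=np.radians(6.0);R=np.array([[np.cos(th),-np.sin(th)],[np.sin(th),np.cos(th)]]);C=np.array([.5986,-.0696])
def b(X): return (R.T@(X[:2]-C)*1000).round(1)
fs=lambda u,v:((u+.5)/10-.5+250,(v+.5)/10-.5+185)
fd=lambda u,v:((u+.5)/10-.5+235,(v+.5)/10-.5+155)
for n,p,z in [('t+',(103,140),.073),('t-',(178,188),.073),('b-',(180,218),.051),('rim',(92,262),.038)]: print('scene',n,b(at(s,*fs(*p),z)))
for n,p,z in [('t+',(345,262),.073),('t-',(440,228),.073),('b+',(345,305),.051),('b-',(435,268),.051),('rim',(395,378),.038)]: print('side',n,b(at(d,*fd(*p),z)))
for n,p,q in [('t+',(103,140),(345,262)),('t-',(178,188),(440,228)),('rim',(92,262),(395,378))]:
    X,e=tri([(s,*fs(*p)),(d,*fd(*q))]);print(n,b(X),X[2],e)
E
```

```text
scene t+ [-84.3  93.8]
scene t- [-83.9  68.5]
scene b- [-76.2  73.5]
scene rim [-94.7  87.8]
side t+ [-83.8 102.2]
side t- [-84.5  73.1]
side b+ [-75.6  97.1]
side b- [-74.7  68. ]
side rim [-95.3  93.6]
t+ [-78.6  98.2] 0.06678442644549533 [np.float64(0.0011207897254321916), np.float64(0.0011207897254321057)]
t- [-81.1  70.6] 0.06951632665411414 [np.float64(0.0003064800827137252), np.float64(0.00030648008271382524)]
rim [-91.1  90.7] 0.03330004506105815 [np.float64(0.0004414226020615897), np.float64(0.00044142260206159845)]
```

```bash
python3 -m handwheel '[[-0.001,0,0.008,0,0,0],[-0.001,0,0.012,0,0,0],[-0.001,0,0.012,0,0,0]]'; python3 -m handwheel '[[0,0,0.004,0,0,0],[0,0,0.007,0,0,0],[0,0,0.007,0,0,0]]';python3 w.py 0.5896 0.0159 0.067 -84
```

```text
t: 9.12
ee_pos: [0.589, 0.0168, 0.0742]
ee_rot: [[0.994, 0.106, -0.001], [0.106, -0.994, -0.0], [-0.001, 0.0, -1.0]]
contact_force: [0.3, 0.3, -1.5]
grip_width: 0.238
t: 9.5
ee_pos: [0.5892, 0.0168, 0.0674]
ee_rot: [[0.994, 0.107, -0.0], [0.107, -0.994, -0.0], [-0.0, 0.0, -1.0]]
contact_force: [-1.0, -0.4, -1.3]
grip_width: 0.234
t 9.5 delta mm [0.3 0.9 0.4] turn [0.  0.  0.1] rows>= 0.0 pos [0.5892 0.0168 0.0674] f [-1.  -0.4 -1.3] tq [-0.048  0.193 -0.027] g 0.234 q [-38.  40.  48. 108. -39.  50. -55.]
```

```bash
python3 -m handwheel '[[0,0.004,0.001,0,0,0],[0,0.016,0.001,0,0,0],[0,0.03,0.001,0,0,0],[0,0.044,0.001,0,0,0],[0,0.058,0.001,0,0,0],[0,0.072,0.001,0,0,0],[0,0.086,0.001,0,0,0],[0,0.1,0.001,0,0,0],[0,0.112,0.001,0,0,0],[0,0.12,0.001,0,0,0]]';python3 w.py 0.6086 -0.1638 0.067 -84
python3 - <<'E'
from h import *
im=eyes.snapshot('scene');cv2.imwrite('pics/s4.png',cv2.resize(im[140:280,230:390],None,fx=4.2,fy=4.2,interpolation=cv2.INTER_CUBIC))
E
```

```text
t: 10.75
ee_pos: [0.6021, -0.1035, 0.0667]
ee_rot: [[0.994, 0.106, 0.0], [0.106, -0.994, -0.0], [0.0, 0.0, -1.0]]
contact_force: [0.0, -0.3, -1.5]
grip_width: 0.233
t 10.75 delta mm [ 0.  60.7 -0.3] turn [ 0.  -0.   0.1] rows>= 1.0 pos [ 0.6021 -0.1035  0.0667] f [ 0.  -0.3 -1.5] tq [0.134 0.216 0.   ] g 0.233 q [-25.  41.  46. 105. -38.  51. -44.]
```

View pics/s4.png

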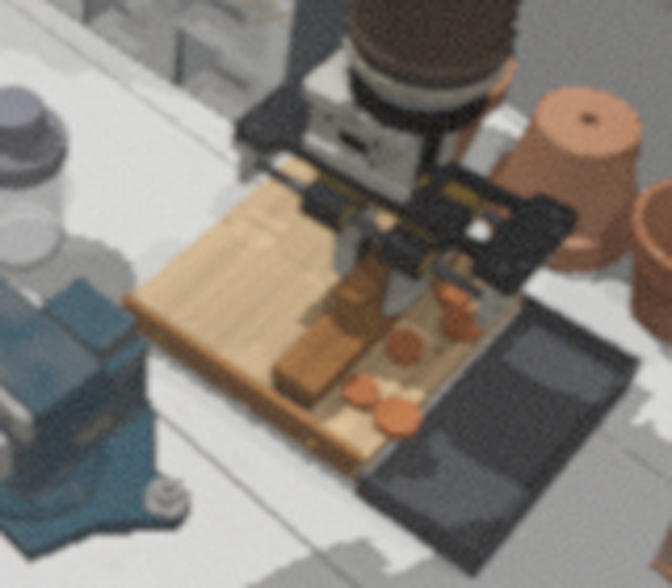

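```bash
python3 -m handwheel '[[0,0.006,0,0,0,0],[0,0.018,0,0,0,0],[0,0.03,0,0,0,0],[0,0.042,0,0,0,0],[0,0.053,0,0,0,0],[0,0.062,0,0,0,0],[0,0.067,0,0,0,0],[0,0.067,0,0,0,0]]';python3 w.py 0.6086 -0.1638 0.067 -84
python3 - <<'E'
from h import *
im=eyes.snapshot('scene');cv2.imwrite('pics/s5.png',cv2.resize(im[140:280,230:390],None,fx=4.2,fy=4.2,interpolation=cv2.INTER_CUBIC))
E
```

```text
t: 11.8
ee_pos: [0.6092, -0.1695, 0.0667]
ee_rot: [[0.994, 0.106, 0.0], [0.106, -0.994, -0.0], [0.0, 0.0, -1.0]]
contact_force: [-0.3, -0.8, -1.9]
grip_width: 0.239
t 11.8 delta mm [-0.  -5.8 -0.3] turn [ 0.  -0.   0.1] rows>= 0.1 pos [ 0.6092 -0.1695  0.0667] f [-0.3 -0.8 -1.9] tq [-0.049  0.219 -0.044] g 0.239 q [-18.  43.  46. 101. -38.  52. -40.]
```

View pics/s5.png

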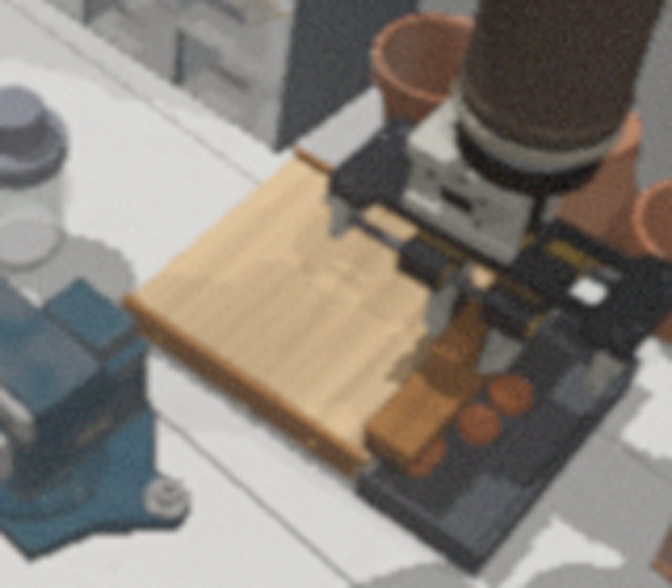

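```bash
python3 -m handwheel '[[0,-0.01,-0.02,0,0,0],[0,-0.01,-0.07,0,0,0],[0,-0.01,-0.12,0,0,0],[0,-0.01,-0.14,0,0,0]]';python3 w.py 0.4075 -0.2524 0.16 -70.8
```

```text
t: 12.35
ee_pos: [0.6094, -0.1589, 0.2109]
ee_rot: [[0.994, 0.107, 0.005], [0.107, -0.994, -0.0], [0.005, 0.001, -1.0]]
contact_force: [-0.2, -0.4, -2.0]
grip_width: 0.24
t 12.35 delta mm [-210.9   71.2   50. ] turn [  0.1  -0.3 -13. ] rows>= 3.7 pos [ 0.6094 -0.1589  0.2109] f [-0.2 -0.4 -2. ] tq [-0.042  0.155 -0.008] g 0.24 q [-24.  34.  53.  94. -29.  67. -47.]
```

```bash
python3 -m handwheel '[[-0.045,0.015,0,0,0,-3],[-0.09,0.03,0,0,0,-6],[-0.135,0.045,0,0,0,-9],[-0.18,0.06,0.01,0,0,-12],[-0.205,0.069,0.03,0,0,-13],[-0.211,0.071,0.05,0,0,-13],[-0.211,0.071,0.05,0,0,-13]]';python3 w.py 0.4075 -0.2524 0.037 -70.8
python3 - <<'E'
from h import *
im=eyes.snapshot('scene');cv2.imwrite('pics/s6.png',cv2.resize(im[140:320,230:420],None,fx=3.3,fy=3.3,interpolation=cv2.INTER_CUBIC))
E
```

```text
t: 13.22
ee_pos: [0.4047, -0.2513, 0.156]
ee_rot: [[0.945, 0.327, -0.002], [0.327, -0.945, 0.002], [-0.001, -0.002, -1.0]]
contact_force: [0.2, 0.9, -1.4]
grip_width: 0.236
t 13.22 delta mm [  2.4   2.2 119. ] turn [-0.1  0.1 -0.1] rows>= 1.9 pos [ 0.4047 -0.2513  0.156 ] f [ 0.2  0.9 -1.4] tq [-0.026  0.109  0.015] g 0.236 q [-14.  22.  53. 119. -23.  50. -20.]
```

View pics/s6.png

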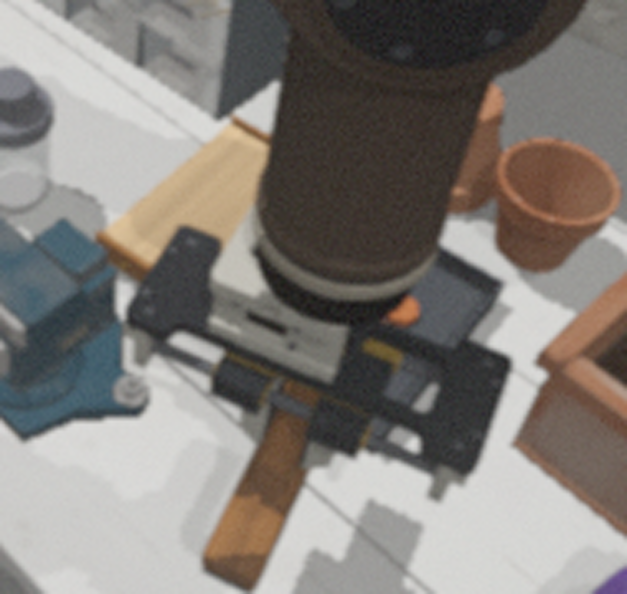

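Lower to the bench and release.

```bash
python3 -m handwheel '[[0.001,0.001,0.04,0,0,0],[0.001,0.001,0.08,0,0,0],[0.001,0.001,0.105,0,0,0],[0.001,0.001,0.116,0,0,0],[0.001,0.001,0.119,0,0,0],[0.001,0.001,0.119,0,0,0]]';python3 w.py 0.4075 -0.2524 0.0355 -70.8
```

```text
t: 14.02
ee_pos: [0.408, -0.2531, 0.0385]
ee_rot: [[0.945, 0.328, 0.001], [0.328, -0.945, -0.0], [0.001, 0.001, -1.0]]
contact_force: [0.1, -0.6, -1.4]
grip_width: 0.239
t 14.03 delta mm [-0.2 -0.9  3. ] turn [ 0.  -0.1 -0.1] rows>= 0.0 pos [ 0.408  -0.2531  0.0385] f [ 0.1 -0.6 -1.4] tq [-0.038  0.136  0.026] g 0.239 q [ -4.  33.  40. 124. -37.  36.  -8.]
```

```bash
python3 -m handwheel '[[0,0,0.001,0,0,0],[0,0,0.001,0,0,0]]'; python3 -m handwheel '[[0,0,0.001,0,0,0],[0,0,0.001,0,0,0],[0,0,0.001,0,0,0],[0,0,0.001,0,0,0],[0,0,0.001,0,0,0],[0,0,0.001,0,0,0]]' 0.0918;python3 w.py 0.4075 -0.2524 0.0355 -70.8
```

```text
t: 14.28
ee_pos: [0.4076, -0.2529, 0.0372]
ee_rot: [[0.945, 0.328, 0.001], [0.328, -0.945, -0.0], [0.001, 0.0, -1.0]]
contact_force: [-0.8, 0.3, -1.1]
grip_width: 0.235
t: 15.02
ee_pos: [0.4072, -0.2529, 0.0357]
ee_rot: [[0.945, 0.327, -0.0], [0.327, -0.945, 0.0], [0.0, -0.0, -1.0]]
contact_force: [0.3, -0.3, -0.2]
grip_width: 0.84
t 15.03 delta mm [ 0.4 -0.4  0.2] turn [-0.  -0.  -0.1] rows>= 0.0 pos [ 0.4072 -0.2529  0.0357] f [ 0.3 -0.3 -0.2] tq [-0.073  0.156  0.007] g 0.84 q [ -3.  33.  40. 124. -37.  35.  -8.]
```

```bash
python3 -m handwheel '[[0,0,-0.03,0,0,0],[0,0,-0.09,0,0,0],[0,0,-0.15,0,0,0],[0,0,-0.21,0,0,0],[0,0,-0.21,0,0,0]]' >/dev/null;python3 w.py 0.48 -0.1 0.3 -84
```

```text
t 15.65 delta mm [ 117.9 -122.4  -50.3] turn [ 0.2 -0.4 13.1] rows>= 2.8 pos [ 0.4091 -0.2544  0.2494] f [ 0.2 -0.  -0.9] tq [-0.061  0.134  0.043] g 1.0 q [-22.  15.  60. 112. -15.  61. -27.]
```

```bash
python3 -m handwheel '[[0.04,-0.04,-0.015,0,0,4],[0.08,-0.08,-0.03,0,0,8],[0.118,-0.122,-0.05,0,0,13],[0.118,-0.122,-0.05,0,0,13],[0.118,-0.122,-0.05,0,0,13]]';python3 - <<'E'
from h import *
im=eyes.snapshot('wrist');cv2.imwrite('pics/w3.png',im)
im=eyes.snapshot('side');cv2.imwrite('pics/d3.png',im)
E
```

```text
t: 16.27
ee_pos: [0.4781, -0.0991, 0.2949]
ee_rot: [[0.994, 0.108, -0.001], [0.108, -0.994, -0.0], [-0.001, 0.0, -1.0]]
contact_force: [-0.0, -0.6, -0.6]
grip_width: 0.997
```

View pics/w3.png

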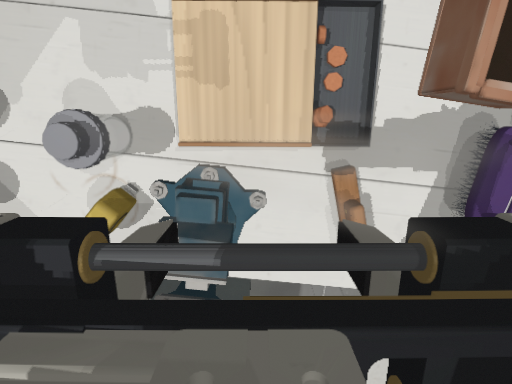

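```bash
python3 - <<'E'
from h import *
a=cv2.imread('pics/w3.png');cv2.imwrite('pics/w3a.png',cv2.resize(a[0:155,300:385],None,fx=3.8,fy=3.8,interpolation=cv2.INTER_CUBIC))
E
```

```text
(no output)
```

View pics/w3a.png

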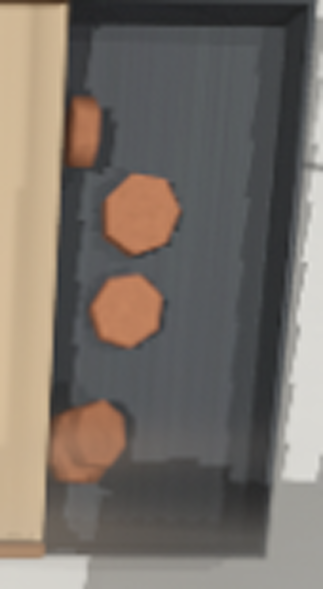

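```bash
python3 w.py 0.54 0.0 0.27 20
```

```text
t 16.38 delta mm [ 72.4 -93.3  25. ] turn [-1.00e-01  0.00e+00 -1.04e+02] rows>= 9.7 pos [ 0.4777 -0.1004  0.2951] f [0.7 0.1 0.3] tq [-0.094  0.178 -0.05 ] g 1.003 q [-45.  13.  63. 106. -13.  68. -62.]
```

```bash
python3 -m handwheel '[[0.01,-0.01,0,0,0,-10.4],[0.02,-0.02,0.005,0,0,-20.8],[0.03,-0.03,0.01,0,0,-31.2],[0.04,-0.04,0.015,0,0,-41.6],[0.05,-0.05,0.02,0,0,-52],[0.055,-0.06,0.025,0,0,-62.4],[0.06,-0.07,0.025,0,0,-72.8],[0.065,-0.08,0.025,0,0,-83.2],[0.07,-0.09,0.025,0,0,-93.6],[0.072,-0.093,0.025,0,0,-104]]'
python3 -m handwheel '[[0,0,0,0,0,0]]' >/dev/null
python3 w.py 0.54 0.0 0.27 20
python3 - <<'E'
from h import *
import pickle
c=eyes.calibration('wrist');im=eyes.snapshot('wrist');cv2.imwrite('pics/w4.png',im);pickle.dump(c,open('w4.pkl','wb'))
E
```

```text
t: 17.62
ee_pos: [0.5401, -0.0001, 0.2702]
ee_rot: [[-0.348, 0.938, -0.001], [0.938, 0.348, 0.0], [0.0, -0.001, -1.0]]
contact_force: [-0.5, 0.1, 0.2]
grip_width: 1.002
t 17.75 delta mm [0.4 0.1 0.4] turn [-0.  -0.  -0.1] rows>= 0.0 pos [ 5.401e-01 -4.000e-04  2.704e-01] f [ 0.1  0.3 -0.1] tq [-0.087  0.045 -0.061] g 1.001 q [-32.  16.  35. 101. -10.  66.  26.]
```

View pics/w4.png

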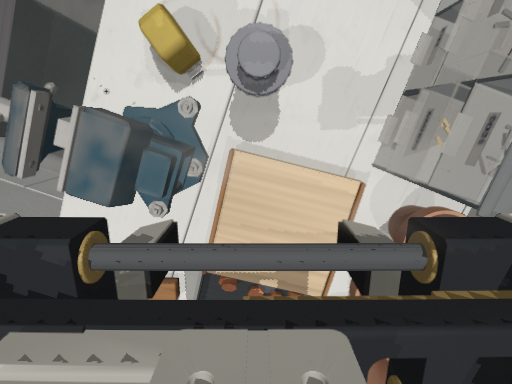

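```bash
python3 - <<'E'
from h import *
import pickle
c=pickle.load(open('w4.pkl','rb'));a=cv2.imread('pics/w4.png')
cv2.imwrite('pics/w4a.png',cv2.resize(a[10:110,210:310],None,fx=5,fy=5,interpolation=cv2.INTER_CUBIC))
E
```

```text
(no output)
```

View pics/w4a.png

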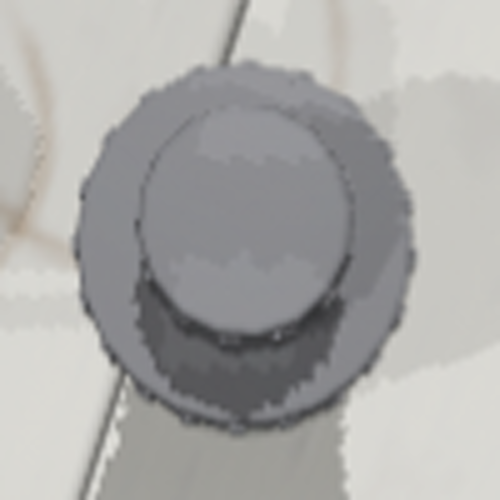

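```bash
python3 - <<'E'
from h import *
import pickle
c=pickle.load(open('w4.pkl','rb'))
f=lambda u,v:((u+.5)/5-.5+210,(v+.5)/5-.5+10)
print(at(c,*f(246.5,216),.129))
a=at(c,*f(143,216),.129);b=at(c,*f(350,216),.129);print(np.linalg.norm(a-b))
c1=pickle.load(open('w1.pkl','rb'))
print(tri([(c,*f(246.5,216)),(c1,97,158)]))
E
python3 w.py 0.5 0.115 0.117 20
```

```text
[0.49888012 0.11671228 0.129     ]
0.03775782812498374
(array([0.4986838 , 0.11902284, 0.11798553]), [np.float64(0.0005384468485000568), np.float64(0.0005384468485001523)])
t 17.8 delta mm [122.2   1.4 153.5] turn [-0.  -0.  -0.2] rows>= 3.1 pos [ 5.401e-01 -5.000e-04  2.704e-01] f [-0.  -0.5 -0.1] tq [-0.06   0.029 -0.028] g 1.002 q [-32.  16.  35. 101. -10.  66.  25.]
```

```bash
python3 -m handwheel '[[0.04,0,0.03,0,0,0],[0.08,0,0.06,0,0,0],[0.115,0.001,0.09,0,0,0],[0.123,0.001,0.12,0,0,0],[0.123,0.001,0.125,0,0,0]]' >/dev/null;  python3 w.py 0.499 0.1165 0.117 20
```

```text
t 18.43 delta mm [-0.4  1.4 27.2] turn [-0.2  0.  -0.1] rows>= 0.4 pos [0.4977 0.1164 0.1442] f [-0.  -0.4  0.8] tq [-0.045 -0.016 -0.018] g 1.002 q [-42.  22.  30. 114. -14.  48.  16.]
```

```bash
python3 -m handwheel '[[0,0.001,0.015,0,0,0],[0,0.001,0.027,0,0,0],[0,0.001,0.027,0,0,0]]';  python3 -m handwheel '[[0,0,0,0,0,0],[0,0,0,0,0,0],[0,0,0,0,0,0],[0,0,0,0,0,0],[0,0,0,0,0,0],[0,0,0,0,0,0]]' 0.0 25; python3 w.py 0.499 0.1165 0.117 20
```

```text
t: 18.8
ee_pos: [0.4998, 0.1166, 0.1182]
ee_rot: [[-0.343, 0.939, -0.001], [0.939, 0.343, -0.001], [-0.0, -0.001, -1.0]]
contact_force: [-0.5, -1.0, -0.0]
grip_width: 1.001
t: 19.55
ee_pos: [0.4999, 0.1173, 0.1187]
ee_rot: [[-0.344, 0.939, -0.0], [0.939, 0.344, -0.0], [0.0, -0.0, -1.0]]
contact_force: [-1.7, -1.0, 2.0]
grip_width: 0.43
t 19.55 delta mm [-0.4 -1.1  1.7] turn [-0.  -0.   0.1] rows>= 0.0 pos [0.4999 0.1173 0.1187] f [-1.7 -1.   2. ] tq [-0.139  0.218 -0.004] g 0.43 q [-41.  24.  29. 115. -16.  45.  17.]
```

```bash
q(){ python3 w.py 0.499 0.1165 0.117 20 | grep -o 'turn.*rows\|tq.*g [0-9.]*' | tr '\n' ' '; echo; }; python3 -m handwheel '[[0,0,0,0,0,0]]' - 35 >/dev/null; q; python3 -m handwheel '[[0,0,0,0,0,8],[0,0,0,0,0,16]]' >/dev/null; q; python3 -m handwheel '[[0,0,0,0,0,8],[0,0,0,0,0,16]]'>/dev/null; q; python3 -m handwheel '[[0,0,0,0,0,8],[0,0,0,0,0,16]]'>/dev/null; q;python3 -m handwheel '[[0,0,0,0,0,8],[0,0,0,0,0,16]]'>/dev/null; q;python3 -m handwheel '[[0,0,0,0,0,8],[0,0,0,0,0,16]]'>/dev/null; q
```

```text
turn [-0.  -0.   0.1] rows tq [-0.159  0.299 -0.012] g 0.427 
turn [ -0.   -0.  -16.2] rows tq [-0.194  0.341 -0.038] g 0.426 
turn [ -0.   -0.  -32.1] rows tq [-0.227  0.303  0.005] g 0.43 
turn [ -0.   -0.  -48.1] rows tq [-0.202  0.278 -0.034] g 0.43 
turn [  0.1  -0.  -64.1] rows tq [-0.086 -0.125  0.052] g 0.427 
turn [  0.1  -0.  -80.1] rows tq [-0.158 -0.087 -0.014] g 0.425
```

```bash
python3 -m handwheel '[[0,0,0,0,0,8],[0,0,0,0,0,14],[0,0,0,0,0,14]]' ; python3 -m handwheel '[[0,0,-0.02,0,0,0],[0,0,-0.05,0,0,0],[0,0,-0.08,0,0,0],[0,0,-0.1,0,0,0],[0,0,-0.1,0,0,0]]'; python3 w.py 0.645 -0.11 0.22 -74; python3 - <<'E'
from h import *
im=eyes.snapshot('side');cv2.imwrite('pics/d4.png',im)
E
```

```text
t: 21.3
ee_pos: [0.5006, 0.1173, 0.1188]
ee_rot: [[0.96, 0.278, 0.001], [0.278, -0.96, -0.001], [0.001, 0.001, -1.0]]
contact_force: [0.6, 0.3, 0.5]
grip_width: 0.426
t: 21.92
ee_pos: [0.5004, 0.1176, 0.2194]
ee_rot: [[0.96, 0.28, 0.001], [0.28, -0.96, 0.001], [0.002, -0.001, -1.0]]
contact_force: [-0.6, 0.4, -4.5]
grip_width: 0.424
t 21.93 delta mm [ 75.1 259.   -0.7] turn [-0.  -0.1  0.3] rows>= 4.3 pos [0.5004 0.1176 0.2194] f [-0.6  0.4 -4.5] tq [-0.146  0.202  0.023] g 0.424 q [-65.  24.  63. 110. -24.  61. -65.]
```

View pics/d4.png

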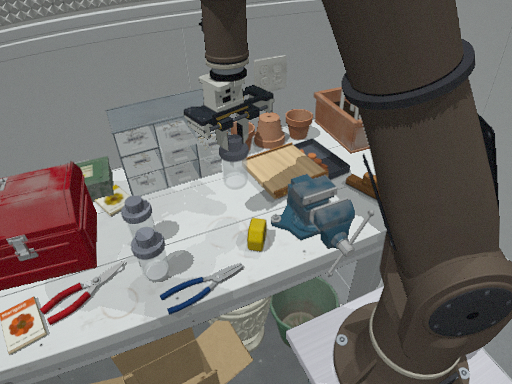

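```bash
python3 -m handwheel '[[0.015,0.045,0,0,0,0],[0.03,0.1,0,0,0,0],[0.045,0.155,0,0,0,0],[0.06,0.21,0,0,0,0],[0.072,0.25,0,0,0,0],[0.075,0.259,0,0,0,0],[0.075,0.259,0,0,0,0],[0.075,0.259,0,0,0,0]]' ; python3 w.py 0.645 -0.11 0.1497 -74
```

```text
t: 22.98
ee_pos: [0.6434, -0.1088, 0.2178]
ee_rot: [[0.96, 0.279, -0.002], [0.279, -0.96, 0.001], [-0.001, -0.002, -1.0]]
contact_force: [-0.7, 0.1, -4.1]
grip_width: 0.425
t 22.98 delta mm [ 1.2  1.7 68.1] turn [-0.1  0.1  0.2] rows>= 1.1 pos [ 0.6434 -0.1088  0.2178] f [-0.7  0.1 -4.1] tq [-0.082  0.115 -0.048] g 0.425 q [-27.  37.  54.  90. -31.  70. -41.]
```

```bash
python3 -m handwheel '[[0.001,0.001,0.03,0,0,0],[0.001,0.001,0.055,0,0,0],[0.001,0.001,0.065,0,0,0],[0.001,0.001,0.067,0,0,0],[0.001,0.001,0.067,0,0,0]]' ; python3 w.py 0.645 -0.11 0.1487 -74
```

```text
t: 23.6
ee_pos: [0.6457, -0.1112, 0.1526]
ee_rot: [[0.961, 0.278, 0.001], [0.278, -0.961, -0.0], [0.001, 0.0, -1.0]]
contact_force: [-0.4, -0.0, -3.5]
grip_width: 0.425
t 23.6 delta mm [-0.3 -1.3  3.9] turn [ 0.  -0.1  0.1] rows>= 0.1 pos [ 0.6457 -0.1112  0.1526] f [-0.4 -0.  -3.5] tq [-0.106  0.112 -0.017] g 0.425 q [-26.  40.  52.  94. -34.  63. -38.]
```

```bash
python3 -m handwheel '[[0,0,0.002,0,0,0],[0,0,0.002,0,0,0]]'; python3 -m handwheel '[[0,0,0.001,0,0,0],[0,0,0.001,0,0,0]]';python3 -m handwheel '[[0,0,0.001,0,0,0],[0,0,0.001,0,0,0]]'
```

```text
t: 23.85
ee_pos: [0.6453, -0.1114, 0.1501]
ee_rot: [[0.961, 0.278, 0.0], [0.278, -0.961, 0.0], [0.001, 0.0, -1.0]]
contact_force: [0.8, 0.5, -3.9]
grip_width: 0.424
t: 24.1
ee_pos: [0.6454, -0.1115, 0.1489]
ee_rot: [[0.961, 0.278, 0.0], [0.278, -0.961, 0.0], [0.0, 0.0, -1.0]]
contact_force: [0.8, -0.5, -2.3]
grip_width: 0.428
t: 24.35
ee_pos: [0.6458, -0.1114, 0.1488]
ee_rot: [[0.961, 0.278, 0.002], [0.278, -0.961, 0.0], [0.002, 0.0, -1.0]]
contact_force: [-1.3, 1.6, 5.6]
grip_width: 0.428
```

```bash
python3 -m handwheel '[[0,0,-0.001,0,0,0],[0,0,-0.001,0,0,0],[0,0,-0.001,0,0,0],[0,0,-0.001,0,0,0]]' 0.075;  python3 -m handwheel '[[0,0,-0.03,0,0,0],[0,0,-0.07,0,0,0],[0,0,-0.12,0,0,0],[0,0,-0.12,0,0,0]]' 0.0918; python3 w.py 0.54 0.25 0.27 40;python3 - <<'E'
from h import *
im=eyes.snapshot('scene');cv2.imwrite('pics/s7.png',cv2.resize(im[110:290,200:390],None,fx=3.3,fy=3.3,interpolation=cv2.INTER_CUBIC))
E
```

```text
t: 24.85
ee_pos: [0.6452, -0.1114, 0.1486]
ee_rot: [[0.961, 0.278, -0.0], [0.278, -0.961, -0.0], [-0.0, 0.0, -1.0]]
contact_force: [-1.2, 0.4, 0.2]
grip_width: 0.796
t: 25.35
ee_pos: [0.6469, -0.1128, 0.2728]
ee_rot: [[0.961, 0.277, 0.007], [0.277, -0.961, -0.001], [0.006, 0.003, -1.0]]
contact_force: [1.0, -0.3, 0.0]
grip_width: 1.0
t 25.35 delta mm [  -2.1 -378.2    1.6] turn [   0.5   -0.  -113.9] rows>= 10.6 pos [ 0.6469 -0.1128  0.2728] f [ 1.  -0.3  0. ] tq [-0.075  0.205 -0.016] g 1.0 q [-28.  34.  56.  85. -29.  75. -43.]
```

View pics/s7.png

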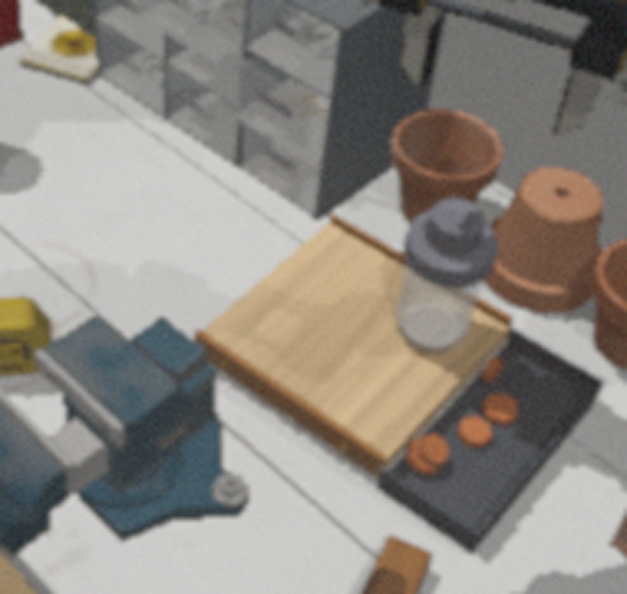

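```bash
python3 - <<'E'
from h import *
s=eyes.calibration('scene');d=eyes.calibration('side')
print(at(s,162.6,140,0), at(s,206,122,0), at(s,204,93,.0))
# toolbox side-view: lower right corner, top right corner
for uv in [(97,240),(95,205),(78,165)]: print(uv,[at(d,*uv,z).round(3) for z in (0,.1,.15,.2)])
a=cv2.imread('pics/side0.png');b=cv2.imread('pics/scene0.png')
cv2.imwrite('pics/d5.png',cv2.resize(a[140:290,0:200],None,fx=4,fy=4,interpolation=cv2.INTER_CUBIC))
cv2.imwrite('pics/s8.png',cv2.resize(b[20:170,90:260],None,fx=4,fy=4,interpolation=cv2.INTER_CUBIC))
E
```

```text
[0.48870657 0.48277615 0.        ] [0.66155909 0.46851274 0.        ] [0.77435329 0.63276794 0.        ]
(97, 240) [array([0.558, 0.478, 0.   ]), array([0.447, 0.456, 0.1  ]), array([0.391, 0.445, 0.15 ]), array([0.335, 0.435, 0.2  ])]
(95, 205) [array([0.703, 0.472, 0.   ]), array([0.568, 0.451, 0.1  ]), array([0.501, 0.441, 0.15 ]), array([0.434, 0.431, 0.2  ])]
(78, 165) [array([0.94 , 0.512, 0.   ]), array([0.769, 0.485, 0.1  ]), array([0.683, 0.471, 0.15 ]), array([0.598, 0.458, 0.2  ])]
```

View pics/d5.png

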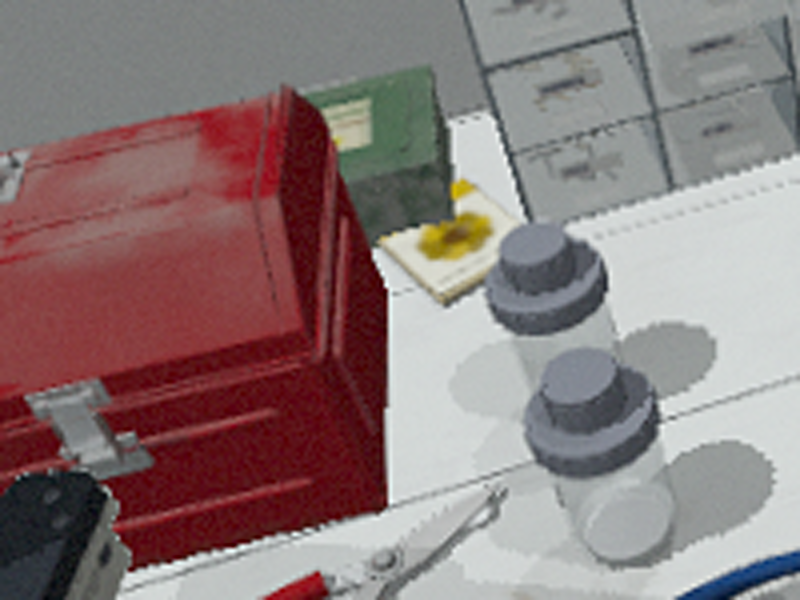

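View pics/s8.png

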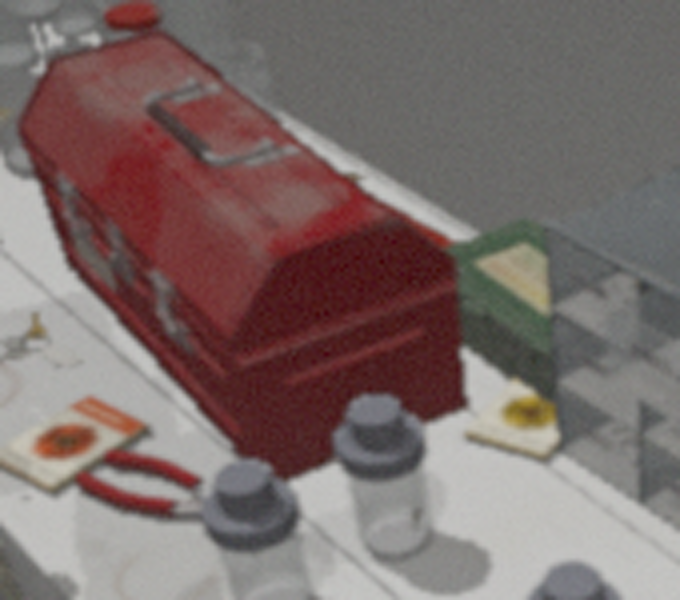

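```bash
python3 w.py 0.587 0.27 0.275 40; python3 -m handwheel '[[-0.005,-0.02,0,0,0,-10],[-0.01,-0.055,0,0,0,-20],[-0.015,-0.09,0,0,0,-30],[-0.02,-0.13,0,0,0,-40],[-0.03,-0.17,0,0,0,-50],[-0.035,-0.21,0,0,0,-60],[-0.04,-0.25,0,0,0,-70],[-0.04,-0.29,0,0,0,-80],[-0.04,-0.33,0,0,0,-90],[-0.04,-0.36,0,0,0,-100]]';python3 w.py 0.587 0.27 0.275 40
```

```text
t 25.4 delta mm [  49.3 -383.3   -4.9] turn [   0.2   -0.  -113.9] rows>= 10.6 pos [ 0.646  -0.1119  0.2704] f [-0.9 -0.2 -0.3] tq [-0.061  0.165  0.034] g 1.003 q [-28.  34.  56.  86. -29.  75. -43.]
t: 26.65
ee_pos: [0.5053, 0.2253, 0.2675]
ee_rot: [[-0.447, 0.894, -0.002], [0.894, 0.447, -0.0], [0.0, -0.002, -1.0]]
contact_force: [-0.3, 0.4, 0.4]
grip_width: 0.998
t 26.65 delta mm [ 3.4 93.  -7.7] turn [ -0.1  -0.  -13.4] rows>= 1.5 pos [0.5053 0.2253 0.2675] f [-0.3  0.4  0.4] tq [-0.102 -0.013  0.031] g 0.998 q [-54.  18.  32.  99. -10.  66.   8.]
```

```bash
python3 -m handwheel '[[0.003,0.03,0,0,0,-7],[0.003,0.06,0,0,0,-13.4],[0.003,0.06,0,0,0,-13.4]]'; python3 - <<'E'
from h import *
import pickle
c=eyes.calibration('wrist');im=eyes.snapshot('wrist');cv2.imwrite('pics/w5.png',im);pickle.dump(c,open('w5.pkl','wb'))
for p in [(.511,.362,.129),(.395,.355,.129)]: print(proj(c,p))
E
```

```text
t: 27.02
ee_pos: [0.5598, 0.2531, 0.2668]
ee_rot: [[-0.637, 0.771, -0.002], [0.771, 0.637, -0.001], [-0.0, -0.002, -1.0]]
contact_force: [-0.8, -0.2, -0.1]
grip_width: 0.998
[293.05545395  62.93978825]
[185.63478306 -22.60627673]
```

View pics/w5.png

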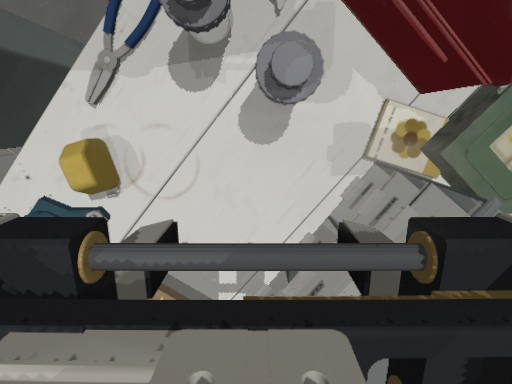

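```bash
python3 - <<'E'
from h import *
import pickle
a=cv2.imread('pics/w5.png');cv2.imwrite('pics/w5a.png',cv2.resize(a[20:115,240:340],None,fx=5,fy=5,interpolation=cv2.INTER_CUBIC))
E
python3 w.py 0.511 0.362 0.145 42
```

```text
t 27.07 delta mm [115.2  32.9 122. ] turn [-0.1 -0.  -2.5] rows>= 2.7 pos [0.5591 0.2523 0.2671] f [-0.5 -1.1 -0.2] tq [-0.091  0.017  0.063] g 0.999 q [-49.  24.  29.  91. -12.  69.  21.]
```

View pics/w5a.png

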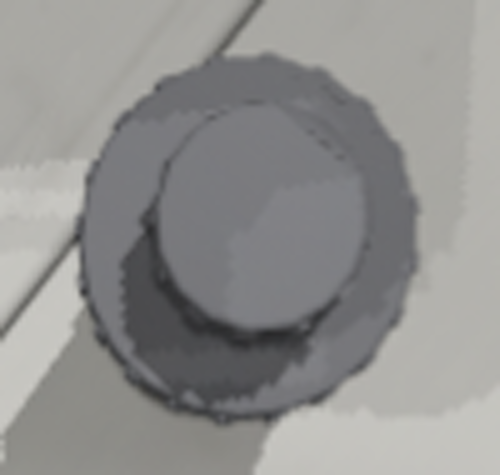

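```bash
python3 -m handwheel '[[0.04,0.01,0.03,0,0,-2],[0.085,0.022,0.06,0,0,-2.5],[0.113,0.033,0.1,0,0,-2.5],[0.115,0.033,0.122,0,0,-2.5],[0.115,0.033,0.122,0,0,-2.5]]' >/dev/null;  python3 w.py 0.511 0.3625 0.118 42
```

```text
t 27.7 delta mm [ 0.   2.1 26.8] turn [-0.3 -0.  -0. ] rows>= 0.4 pos [0.5096 0.3612 0.1448] f [0.5 0.1 1.2] tq [-0.058 -0.021  0.027] g 1.0 q [-57.  31.  24.  97. -15.  55.  15.]
```

```bash
python3 -m handwheel '[[0,0.001,0.015,0,0,0],[0,0.001,0.026,0,0,0],[0,0.001,0.026,0,0,0]]';  python3 -m handwheel '[[0,0,0,0,0,0],[0,0,0,0,0,0],[0,0,0,0,0,0],[0,0,0,0,0,0],[0,0,0,0,0,0],[0,0,0,0,0,0],[0,0,0,0,0,0]]' 0.0 35; python3 w.py 0.511 0.3625 0.118 42
```

```text
t: 28.08
ee_pos: [0.5122, 0.3623, 0.12]
ee_rot: [[-0.669, 0.743, -0.001], [0.743, 0.669, -0.001], [0.0, -0.001, -1.0]]
contact_force: [0.8, 0.1, -0.5]
grip_width: 0.998
t: 28.95
ee_pos: [0.5123, 0.3627, 0.1207]
ee_rot: [[-0.669, 0.743, -0.0], [0.743, 0.669, -0.0], [0.0, -0.0, -1.0]]
contact_force: [-1.0, -0.7, 0.5]
grip_width: 0.424
t 28.95 delta mm [ 0.7 -1.1  2.7] turn [-0. -0.  0.] rows>= 0.0 pos [0.5123 0.3627 0.1207] f [-1.  -0.7  0.5] tq [-0.22   0.265 -0.051] g 0.424 q [-56.  33.  24.  98. -16.  52.  16.]
```

```bash
q(){ python3 w.py 0.511 0.3625 0.118 42 | grep -o 'turn.*rows\|tq.*g [0-9.]*' | tr '\n' ' '; echo; };  python3 -m handwheel '[[0,0,0,0,0,9],[0,0,0,0,0,18],[0,0,0,0,0,27]]' >/dev/null; q; python3 -m handwheel '[[0,0,0,0,0,9],[0,0,0,0,0,18],[0,0,0,0,0,27]]'>/dev/null; q; python3 -m handwheel '[[0,0,0,0,0,9],[0,0,0,0,0,18],[0,0,0,0,0,27]]'>/dev/null; q;python3 -m handwheel '[[0,0,0,0,0,6],[0,0,0,0,0,6]]'>/dev/null; q;  python3 -m handwheel '[[0,0,-0.02,0,0,0],[0,0,-0.05,0,0,0],[0,0,-0.09,0,0,0],[0,0,-0.12,0,0,0],[0,0,-0.12,0,0,0]]'; python3 w.py 0.5615 -0.1188 0.24 -74
```

```text
turn [  0.1  -0.  -27.3] rows tq [ 0.234 -0.272  0.024] g 0.429 
turn [  0.1  -0.  -54.3] rows tq [ 0.072 -0.379  0.006] g 0.426 
turn [  0.1  -0.  -81.3] rows tq [-0.115 -0.339  0.065] g 0.424 
turn [  0.1   0.  -86.9] rows tq [-0.238 -0.45  -0.015] g 0.426 
t: 30.95
ee_pos: [0.5135, 0.3631, 0.2436]
ee_rot: [[0.706, 0.708, 0.003], [0.708, -0.706, 0.003], [0.004, -0.0, -1.0]]
contact_force: [0.5, -0.4, -5.9]
grip_width: 0.426
t 30.95 delta mm [-307.4  374.2    2.3] turn [-0.1 -0.2 29.1] rows>= 7.7 pos [0.5135 0.3631 0.2436] f [ 0.5 -0.4 -5.9] tq [-0.067  0.093  0.02 ] g 0.426 q [-73.  32.  53.  92. -27.  70. -60.]
```

```bash
python3 -m handwheel '[[-0.02,0.025,0,0,0,3],[-0.055,0.067,0,0,0,6],[-0.09,0.11,0,0,0,9],[-0.125,0.152,0,0,0,12],[-0.16,0.195,0,0,0,15],[-0.195,0.237,0,0,0,18],[-0.23,0.28,0,0,0,21],[-0.265,0.322,0,0,0,25],[-0.293,0.358,0,0,0,28],[-0.307,0.374,0,0,0,29]]' ; python3 -m handwheel '[[0,0,0,0,0,0],[0,0,0,0,0,0]]'; python3 w.py 0.5615 -0.1188 0.153 -74
```

```text
t: 32.2
ee_pos: [0.5587, -0.1217, 0.2399]
ee_rot: [[0.962, 0.272, -0.002], [0.272, -0.962, -0.001], [-0.002, 0.0, -1.0]]
contact_force: [0.0, 0.7, -4.4]
grip_width: 0.431
t: 32.45
ee_pos: [0.5595, -0.1174, 0.2399]
ee_rot: [[0.961, 0.277, -0.002], [0.277, -0.961, 0.001], [-0.001, -0.002, -1.0]]
contact_force: [-0.1, 1.1, -4.7]
grip_width: 0.425
t 32.45 delta mm [ 1.7  2.  86.9] turn [-0.1  0.1  0.1] rows>= 1.4 pos [ 0.5595 -0.1174  0.2399] f [-0.1  1.1 -4.7] tq [-0.074  0.137  0.047] g 0.425 q [-34.  29.  61. 100. -27.  67. -39.]
```

```bash
python3 -m handwheel '[[0,0,0.03,0,0,0],[0,0,0.06,0,0,0],[0,0,0.078,0,0,0],[0,0,0.085,0,0,0],[0,0,0.085,0,0,0]]';python3 -m handwheel '[[0,0,0.001,0,0,0],[0,0,0.002,0,0,0],[0,0,0.002,0,0,0]]';  python3 -m handwheel '[[0,0,0.001,0,0,0],[0,0,0.001,0,0,0]]';python3 w.py 0.5615 -0.1188 0.151 -74
```

```text
t: 33.08
ee_pos: [0.5601, -0.1185, 0.1559]
ee_rot: [[0.961, 0.276, 0.0], [0.276, -0.961, -0.0], [0.0, 0.0, -1.0]]
contact_force: [-0.3, -0.2, -3.6]
grip_width: 0.426
t: 33.45
ee_pos: [0.5601, -0.1187, 0.154]
ee_rot: [[0.961, 0.276, 0.001], [0.276, -0.961, 0.0], [0.001, 0.0, -1.0]]
contact_force: [0.5, 0.3, -4.6]
grip_width: 0.427
t: 33.7
ee_pos: [0.5599, -0.1186, 0.1527]
ee_rot: [[0.961, 0.276, -0.0], [0.276, -0.961, 0.0], [-0.0, -0.0, -1.0]]
contact_force: [0.9, -0.3, -3.6]
grip_width: 0.428
t 33.7 delta mm [1.5 0.6 1.7] turn [-0.  0.  0.] rows>= 0.0 pos [ 0.5599 -0.1186  0.1527] f [ 0.9 -0.3 -3.6] tq [-0.098  0.174  0.001] g 0.428 q [-30.  34.  56. 106. -33.  58. -35.]
```

```bash
python3 -m handwheel '[[0,0,0.001,0,0,0],[0,0,0.001,0,0,0]]';  python3 -m handwheel '[[0,0,0.001,0,0,0],[0,0,0.001,0,0,0]]'; python3 -m handwheel '[[0,0,0.0005,0,0,0],[0,0,0.0005,0,0,0]]'
```

```text
t: 33.95
ee_pos: [0.5599, -0.1186, 0.1516]
ee_rot: [[0.961, 0.276, -0.0], [0.276, -0.961, 0.0], [-0.0, -0.0, -1.0]]
contact_force: [0.4, 0.7, -4.9]
grip_width: 0.428
t: 34.2
ee_pos: [0.5601, -0.1187, 0.1508]
ee_rot: [[0.961, 0.276, 0.0], [0.276, -0.961, 0.0], [0.0, 0.0, -1.0]]
contact_force: [-0.7, -0.3, -2.9]
grip_width: 0.427
t: 34.45
ee_pos: [0.5603, -0.1186, 0.1507]
ee_rot: [[0.961, 0.276, 0.001], [0.276, -0.961, 0.0], [0.001, -0.0, -1.0]]
contact_force: [-0.2, 1.4, 2.8]
grip_width: 0.429
```

Contact made; release and go to the last jar.

```bash
python3 -m handwheel '[[0,0,-0.001,0,0,0],[0,0,-0.001,0,0,0],[0,0,-0.001,0,0,0],[0,0,-0.001,0,0,0]]' 0.07;  python3 -m handwheel '[[0,0,-0.03,0,0,0],[0,0,-0.07,0,0,0],[0,0,-0.12,0,0,0],[0,0,-0.12,0,0,0]]' 0.0918; python3 w.py 0.46 0.24 0.27 55;python3 - <<'E'
from h import *
im=eyes.snapshot('scene');cv2.imwrite('pics/s9.png',im)
E
```

```text
t: 34.95
ee_pos: [0.5599, -0.1187, 0.1512]
ee_rot: [[0.961, 0.276, -0.0], [0.276, -0.961, -0.0], [-0.0, 0.0, -1.0]]
contact_force: [-0.1, 0.1, 0.2]
grip_width: 0.753
t: 35.45
ee_pos: [0.5616, -0.1199, 0.2746]
ee_rot: [[0.961, 0.276, 0.006], [0.276, -0.961, -0.001], [0.005, 0.002, -1.0]]
contact_force: [1.2, 0.1, -1.7]
grip_width: 0.998
t 35.45 delta mm [   1.5 -373.9    3.7] turn [   0.4   -0.  -129. ] rows>= 12.1 pos [ 0.5616 -0.1199  0.2746] f [ 1.2  0.1 -1.7] tq [-0.054  0.11  -0.007] g 0.998 q [-35.  27.  62.  98. -25.  71. -41.]
```

View pics/s9.png

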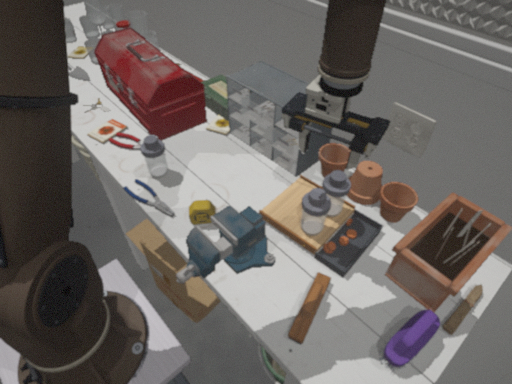

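```bash
python3 w.py 0.504 0.304 0.27 65; python3 -m handwheel '[[0.005,-0.03,0,0,0,-10],[0.01,-0.08,0,0,0,-20],[0.018,-0.13,0,0,0,-30],[0.026,-0.18,0,0,0,-40],[0.034,-0.23,0,0,0,-50],[0.042,-0.28,0,0,0,-60],[0.05,-0.32,0,0,0,-70],[0.055,-0.36,0,0,0,-80],[0.06,-0.4,0,0,0,-90],[0.06,-0.42,0,0,0,-100]]';python3 w.py 0.504 0.304 0.27 65
```

```text
t 35.5 delta mm [  62.3 -422.2    2.4] turn [   0.2   -0.  -139. ] rows>= 13.0 pos [ 0.5607 -0.119   0.2725] f [-0.6 -0.4 -0.1] tq [-0.007  0.159 -0.048] g 0.997 q [-35.  27.  62.  98. -25.  71. -41.]
t: 36.75
ee_pos: [0.5, 0.3042, 0.2693]
ee_rot: [[-0.447, 0.895, -0.003], [0.895, 0.447, -0.001], [0.0, -0.003, -1.0]]
contact_force: [0.4, -0.4, -0.2]
grip_width: 1.0
t 36.75 delta mm [-2.   3.4 -0.7] turn [ -0.1  -0.1 -38.5] rows>= 3.6 pos [0.5    0.3042 0.2693] f [ 0.4 -0.4 -0.2] tq [-0.104  0.001  0.01 ] g 1.0 q [-61.  21.  35.  95. -13.  68.   3.]
```

```bash
python3 -m handwheel '[[0,0,0,0,0,-10],[0,0,0,0,0,-20],[0,0.003,0,0,0,-30],[-0.002,0.003,0,0,0,-38.5],[-0.002,0.003,0,0,0,-38.5]]'; python3 - <<'E'
from h import *
import pickle
c=eyes.calibration('wrist');im=eyes.snapshot('wrist');cv2.imwrite('pics/w6.png',im);pickle.dump(c,open('w6.pkl','wb'))
p=proj(c,(.395,.355,.129)); print(p);x,y=int(p[0])-50,max(0,int(p[1])-50);print(x,y)
cv2.imwrite('pics/w6a.png',cv2.resize(im[y:y+100,x:x+100],None,fx=5,fy=5,interpolation=cv2.INTER_CUBIC))
E
```

```text
t: 37.38
ee_pos: [0.5048, 0.3007, 0.2699]
ee_rot: [[-0.902, 0.431, -0.002], [0.431, 0.902, -0.001], [0.001, -0.002, -1.0]]
contact_force: [0.2, -0.2, 0.6]
grip_width: 0.999
[260.08775231  55.25011376]
210 5
```

View pics/w6a.png

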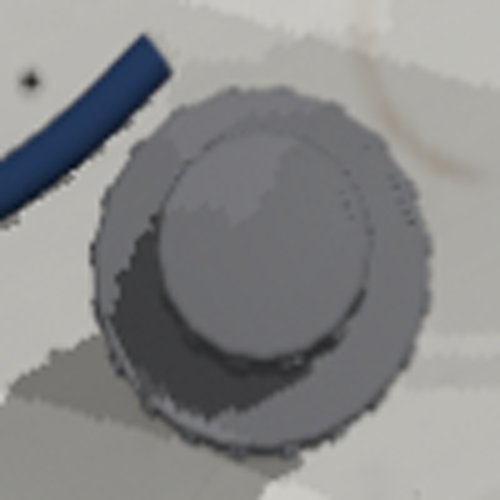

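```bash
python3 - <<'E'
from h import *
import pickle
c=pickle.load(open('w6.pkl','rb'));print(at(c,263.1,53.5,.129))
E
python3 w.py 0.3935 0.357 0.145 65
```

```text
[0.39484394 0.35811225 0.129     ]
t 37.42 delta mm [124.5   2.5 125.3] turn [-0.1 -0.1 -0.7] rows>= 2.8 pos [0.5048 0.3009 0.2701] f [ 0.8 -0.6 -0.3] tq [-0.039 -0.038  0.051] g 1.0 q [-55.  21.  26.  94. -10.  68.  38.]
```

```bash
python3 -m handwheel '[[0.04,0.001,0.03,0,0,0],[0.085,0.001,0.06,0,0,0],[0.122,0.002,0.1,0,0,0],[0.124,0.002,0.125,0,0,0],[0.124,0.002,0.125,0,0,0],[0.124,0.002,0.125,0,0,0]]' >/dev/null;  python3 w.py 0.3945 0.357 0.118 65
```

```text
t 38.17 delta mm [ 0.9  0.3 29. ] turn [ 0.   0.  -0.6] rows>= 0.5 pos [0.3952 0.3563 0.147 ] f [0.6 0.4 1. ] tq [-0.026  0.022  0.008] g 0.999 q [-64.  22.  22. 111. -11.  49.  28.]
```

```bash
python3 -m handwheel '[[0.001,0,0.015,0,0,0],[0.001,0,0.028,0,0,0],[0.001,0,0.028,0,0,0]]';  python3 -m handwheel '[[0,0,0,0,0,0],[0,0,0,0,0,0],[0,0,0,0,0,0],[0,0,0,0,0,0],[0,0,0,0,0,0],[0,0,0,0,0,0],[0,0,0,0,0,0]]' 0.0 35
q(){ python3 w.py 0.3945 0.357 0.118 65 | grep -o 'turn.*rows\|pos.*f\|tq.*g [0-9.]*' | tr '\n' ' '; echo; };  python3 -m handwheel '[[0,0,0,0,0,9],[0,0,0,0,0,18],[0,0,0,0,0,27]]' >/dev/null; q; python3 -m handwheel '[[0,0,0,0,0,9],[0,0,0,0,0,18],[0,0,0,0,0,27]]'>/dev/null; q; python3 -m handwheel '[[0,0,0,0,0,9],[0,0,0,0,0,18],[0,0,0,0,0,27]]'>/dev/null; q;python3 -m handwheel '[[0,0,0,0,0,8],[0,0,0,0,0,8]]'>/dev/null; q
```

```text
t: 38.55
ee_pos: [0.3928, 0.356, 0.1171]
ee_rot: [[-0.902, 0.431, -0.001], [0.431, 0.902, -0.002], [0.001, -0.002, -1.0]]
contact_force: [0.2, -0.3, 0.4]
grip_width: 0.997
t: 39.42
ee_pos: [0.3935, 0.357, 0.1183]
ee_rot: [[-0.903, 0.43, 0.0], [0.43, 0.903, 0.001], [-0.0, 0.001, -1.0]]
contact_force: [0.6, 1.2, 0.2]
grip_width: 0.425
turn [ -0.2  -0.  -27.8] rows pos [0.3928 0.3551 0.1182] f tq [-1.477  0.959  0.128] g 0.427 
turn [ -0.2  -0.  -54.8] rows pos [0.3919 0.3558 0.1181] f tq [-0.68   1.425  0.116] g 0.427 
turn [ -0.2  -0.1 -81.7] rows pos [0.3917 0.3567 0.1182] f tq [0.038 1.591 0.077] g 0.423 
turn [ -0.1  -0.  -89.6] rows pos [0.3919 0.3571 0.1182] f tq [0.161 1.411 0.088] g 0.425
```

```bash
python3 w.py 0.3945 0.357 0.118 -25; python3 - <<'E'
from h import *
im=eyes.snapshot('side');cv2.imwrite('pics/d6.png',im)
im=eyes.snapshot('scene');cv2.imwrite('pics/s10.png',cv2.resize(im[90:220,90:250],None,fx=4,fy=4,interpolation=cv2.INTER_CUBIC))
E
```

```text
t 40.8 delta mm [1.  2.4 0.2] turn [-0.1  0.1  0.4] rows>= 0.0 pos [0.3919 0.3571 0.1182] f [-3.5 -1.3  4.4] tq [0.161 1.411 0.088] g 0.425 q [-81.  29.  46. 114. -28.  49. -44.]
```

View pics/d6.png

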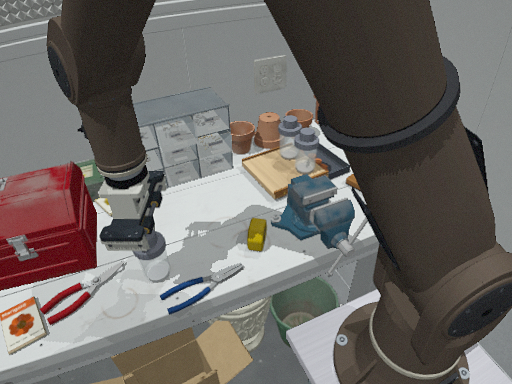

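View pics/s10.png

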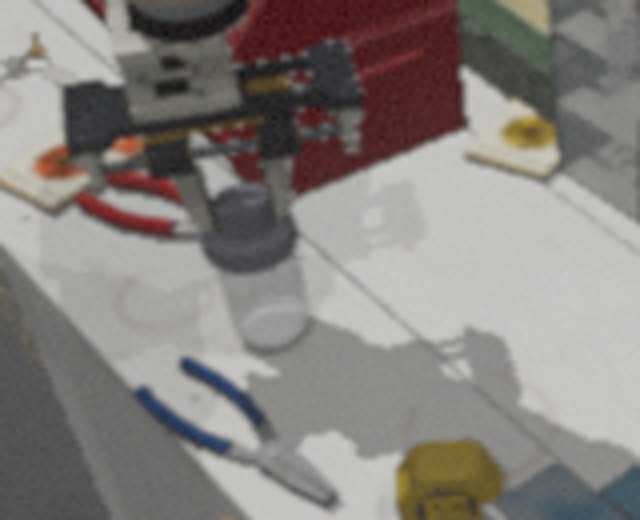

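```bash
python3 -m handwheel '[[0,0,-0.02,0,0,0],[0,0,-0.05,0,0,0],[0,0,-0.09,0,0,0],[0,0,-0.13,0,0,0],[0,0,-0.13,0,0,0]]'; python3 w.py 0.594 -0.022 0.25 -74
```

```text
t: 41.52
ee_pos: [0.3945, 0.3573, 0.2502]
ee_rot: [[0.414, 0.91, 0.003], [0.91, -0.414, 0.003], [0.004, 0.001, -1.0]]
contact_force: [0.2, 0.1, -4.6]
grip_width: 0.428
t 41.52 delta mm [-262.6  338.7   -0.5] turn [-0.1 -0.2 49.5] rows>= 6.9 pos [0.3945 0.3573 0.2502] f [ 0.2  0.1 -4.6] tq [-0.132  0.071 -0.008] g 0.428 q [-88.  20.  54. 105. -18.  64. -52.]
```

```bash
python3 -m handwheel '[[-0.018,0.023,0,0,0,5],[-0.05,0.065,0,0,0,10],[-0.083,0.107,0,0,0,15],[-0.116,0.149,0,0,0,20],[-0.149,0.191,0,0,0,25],[-0.182,0.233,0,0,0,30],[-0.213,0.273,0,0,0,35],[-0.238,0.308,0,0,0,40],[-0.256,0.33,0,0,0,45],[-0.262,0.338,0,0,0,49]]' ; python3 -m handwheel '[[0,0,0,0,0,0],[0,0,0,0,0,0]]'; python3 w.py 0.594 -0.022 0.16 -74
```

```text
t: 42.78
ee_pos: [0.5915, -0.0254, 0.2464]
ee_rot: [[0.961, 0.276, -0.002], [0.276, -0.961, -0.002], [-0.003, 0.001, -1.0]]
contact_force: [-0.7, -0.4, -4.9]
grip_width: 0.428
t: 43.02
ee_pos: [0.5916, -0.0214, 0.2472]
ee_rot: [[0.958, 0.285, -0.002], [0.285, -0.958, 0.0], [-0.002, -0.001, -1.0]]
contact_force: [-0.7, 0.1, -3.6]
grip_width: 0.426
t 43.02 delta mm [ 2.3  1.3 87.1] turn [-0.   0.1  0.6] rows>= 1.4 pos [ 0.5916 -0.0214  0.2472] f [-0.7  0.1 -3.6] tq [-0.022  0.103  0.022] g 0.426 q [-43.  31.  63.  97. -29.  70. -47.]
```

```bash
python3 -m handwheel '[[0.001,0,0.03,0,0,0],[0.002,0,0.06,0,0,0],[0.002,0,0.08,0,0,0],[0.002,0,0.09,0,0,0],[0.002,0,0.093,0,0,0],[0.002,0,0.093,0,0,0]]';python3 -m handwheel '[[0,0,0.002,0,0,0],[0,0,0.002,0,0,0]]';  python3 -m handwheel '[[0,0,0.001,0,0,0],[0,0,0.001,0,0,0]]';python3 -m handwheel '[[0,0,0.001,0,0,0],[0,0,0.001,0,0,0]]'
```

```text
t: 43.78
ee_pos: [0.5947, -0.0214, 0.1558]
ee_rot: [[0.959, 0.284, 0.001], [0.284, -0.959, -0.0], [0.001, 0.0, -1.0]]
contact_force: [0.5, 0.1, -4.1]
grip_width: 0.426
t: 44.02
ee_pos: [0.5945, -0.0212, 0.1535]
ee_rot: [[0.959, 0.284, 0.0], [0.284, -0.959, 0.0], [0.001, -0.0, -1.0]]
contact_force: [-0.2, -0.3, -4.1]
grip_width: 0.427
t: 44.28
ee_pos: [0.5943, -0.0212, 0.1522]
ee_rot: [[0.959, 0.284, -0.0], [0.284, -0.959, 0.0], [-0.0, -0.0, -1.0]]
contact_force: [-0.6, -0.3, -3.9]
grip_width: 0.425
t: 44.52
ee_pos: [0.5942, -0.0212, 0.1511]
ee_rot: [[0.959, 0.284, -0.0], [0.284, -0.959, 0.0], [-0.0, -0.0, -1.0]]
contact_force: [1.2, -0.5, -4.3]
grip_width: 0.425
```

```bash
python3 -m handwheel '[[0,0,0.001,0,0,0],[0,0,0.001,0,0,0]]';  python3 -m handwheel '[[0,0,0.001,0,0,0],[0,0,0.001,0,0,0]]';python3 -m handwheel '[[0,0,0.001,0,0,0],[0,0,0.001,0,0,0]]'
```

```text
t: 44.78
ee_pos: [0.5942, -0.0212, 0.1501]
ee_rot: [[0.959, 0.284, -0.0], [0.284, -0.959, 0.0], [-0.0, -0.0, -1.0]]
contact_force: [-0.0, -0.5, -4.5]
grip_width: 0.429
t: 45.02
ee_pos: [0.5942, -0.0212, 0.1491]
ee_rot: [[0.959, 0.284, -0.0], [0.284, -0.959, 0.0], [-0.0, -0.0, -1.0]]
contact_force: [0.8, 0.3, -4.5]
grip_width: 0.425
t: 45.28
ee_pos: [0.5945, -0.0213, 0.1484]
ee_rot: [[0.959, 0.284, 0.0], [0.284, -0.959, 0.0], [0.0, 0.0, -1.0]]
contact_force: [-0.0, 0.1, -1.3]
grip_width: 0.429
```

```bash
python3 -m handwheel '[[0,0,0.0005,0,0,0],[0,0,0.0005,0,0,0]]'; python3 -m handwheel '[[0,0,0,0,0,0],[0,0,0,0,0,0],[0,0,0,0,0,0],[0,0,0,0,0,0]]' 0.07;  python3 -m handwheel '[[0,0,-0.03,0,0,0],[0,0,-0.07,0,0,0],[0,0,-0.12,0,0,0],[0,0,-0.15,0,0,0],[0,0,-0.15,0,0,0]]'; python3 w.py 0.46 -0.1 0.33 -84
```

```text
t: 45.52
ee_pos: [0.5947, -0.0214, 0.1483]
ee_rot: [[0.959, 0.284, 0.001], [0.284, -0.959, 0.0], [0.001, 0.0, -1.0]]
contact_force: [-0.4, 0.4, 5.0]
grip_width: 0.428
t: 46.02
ee_pos: [0.5942, -0.0212, 0.1476]
ee_rot: [[0.959, 0.284, -0.0], [0.284, -0.959, -0.0], [-0.0, 0.0, -1.0]]
contact_force: [0.4, 0.1, -0.3]
grip_width: 0.753
t: 46.65
ee_pos: [0.5953, -0.0218, 0.3]
ee_rot: [[0.959, 0.284, 0.004], [0.284, -0.959, 0.0], [0.004, 0.001, -1.0]]
contact_force: [0.3, -0.8, -0.5]
grip_width: 0.759
t 46.65 delta mm [-151.9   36.5  -30.6] turn [ 0.  -0.2 10.5] rows>= 2.5 pos [ 0.5953 -0.0218  0.3   ] f [ 0.3 -0.8 -0.5] tq [-0.098  0.19  -0.005] g 0.759 q [-44.  29.  65.  92. -27.  76. -49.]
```

```bash
python3 -m handwheel '[[-0.04,0.01,-0.01,0,0,3],[-0.08,0.02,-0.02,0,0,6],[-0.12,0.03,-0.03,0,0,9],[-0.12,0.036,-0.03,0,0,10],[-0.12,0.036,-0.03,0,0,10]]'; python3 - <<'E'
from h import *
import pickle
c=eyes.calibration('wrist');im=eyes.snapshot('wrist');cv2.imwrite('pics/w7.png',im);pickle.dump(c,open('w7.pkl','wb'))
im=eyes.snapshot('scene');cv2.imwrite('pics/s11.png',im)
im=eyes.snapshot('side');cv2.imwrite('pics/d11.png',im)
print(bot.get_state()['joint_pos'].round(0))
E
```

```text
t: 47.28
ee_pos: [0.4895, -0.0894, 0.3272]
ee_rot: [[0.993, 0.114, -0.0], [0.114, -0.993, 0.001], [-0.0, -0.001, -1.0]]
contact_force: [0.9, 0.8, -0.1]
grip_width: 0.761
[-52.  16.  73. 102. -16.  73. -58.]
```

View pics/w7.png

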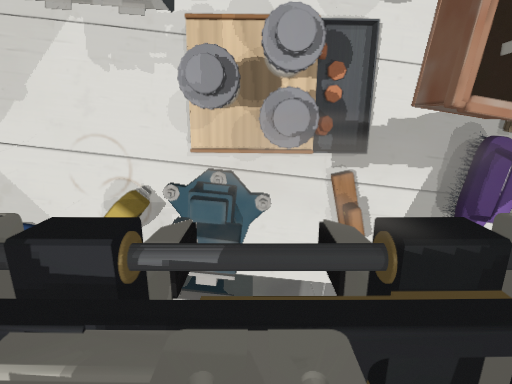

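View pics/s11.png

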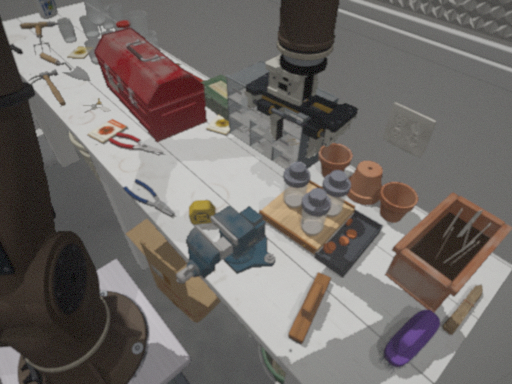

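View pics/d11.png

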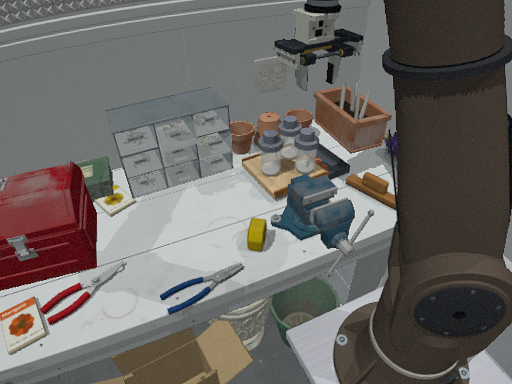

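```bash
python3 - <<'E'
from h import *
import pickle
a=cv2.imread('pics/w7.png');b=cv2.imread('pics/s11.png')
A=cv2.resize(a[0:160,180:385],None,fx=3.6,fy=3.6,interpolation=cv2.INTER_CUBIC)
cv2.imwrite('pics/w7a.png',A);cv2.imwrite('pics/s11a.png',cv2.resize(b[155:275,255:385],None,fx=4.8,fy=4.8,interpolation=cv2.INTER_CUBIC))
c=pickle.load(open('w7.pkl','rb'))
th=np.radians(6);R=np.array([[np.cos(th),-np.sin(th)],[np.sin(th),np.cos(th)]]);C=np.array([.5986,-.0696])
for n,p in [('A',(205,73)),('C',(297,32)),('B',(293,117))]:
    print(n,(R.T@(at(c,*p,.159)[:2]-C)).round(3))
for p in [(323,50),(337,70),(333,92),(325,125)]: print('chip',(R.T@(at(c,*p,.012)[:2]-C)).round(3))
E
```

```text
A [0.    0.045]
C [ 0.039 -0.046]
B [-0.042 -0.046]
chip [ 0.055 -0.103]
chip [ 0.028 -0.125]
chip [-0.003 -0.122]
chip [-0.052 -0.113]
```

View pics/w7a.png

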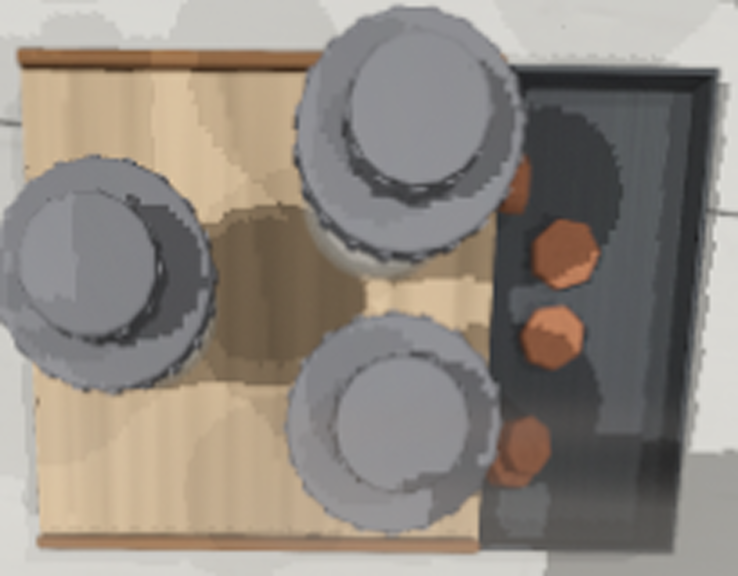

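View pics/s11a.png

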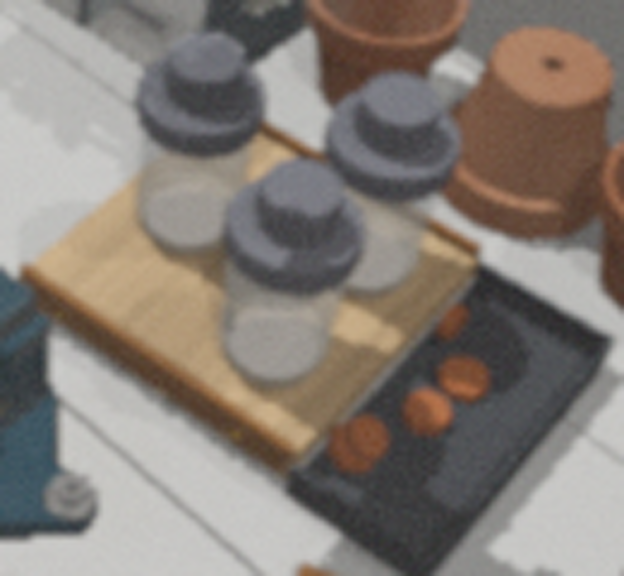

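```bash
python3 - <<'E'
from h import *
bot.sign_off()
E
```

```text
the job is handed in; nothing more can be done
```

I scraped all five chips into the pan in one pass and stood the scraper back where it started. Then I shelved the three jars and handed the job in at about 47 s of the 208 s allowed. It reported no verdict.

**Caps:** I did not tug each cap separately to find the loose ones. I turned every cap clockwise by 87 to 96° while its jar stood on the bench. A loose cap travels at most 60°, so each should have reached its stop. I then lifted each jar by its knob onto the board.

**Last checks (wrist, scene and side pictures):**
- **Jars:** upright, with axes at about (0, 45), (39, −46) and (−42, −46) mm from the middle of the board.
- **Chips:** all in the pan. One stands on edge against the wall and two overlap.
- **Scraper and tape measure:** the scraper is upright on its sole. The tape measure looks untouched in the pictures, but I did not measure it.

**What was not confirmed:**
- **Cap stops:** for the first two jars the twist reading was too noisy to show the stop. I am relying on the extra turning and a grip opening that stayed steady. The third jar showed a clear torque while turning (about 0.1 N m), though it also had some sideways load.
- **Camera heights:** heights measured from the scene and side pictures, and sizes from the wrist camera, came out 2 to 5 mm too small. I set final heights by contact force instead.

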